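Rock the stuck heating block out of the dry-block heater

ROBOT

A 7-joint arm with a two-finger parallel gripper is mounted at the origin on a cart in front of the work surface, level with it; the furniture and walls round the work are solid. World frame = base frame: x ahead of the robot, y to its left, z up, the work surface at z = 0. Lengths are in m, angles in rad, forces in N, time in s.
With the tool pointing down it reaches from about 0.4 to 0.9 m from the base axis. Payload 5.5 kg.
Tool frame: the origin (TCP) lies midway between the tips of the shut fingers; the grasp point (between the pads) lies 19 mm behind it; y points along the fingers, z is the direction in which the jaws open and shut, and the axes are right-handed (so a half turn about y gives the same grasp; the last joint's range is limited). The gripper opens to 92 mm and grips with 3 to 60 N. Pads are 19 mm wide; open, the fingers measure 130 mm over their backs; the gripper's body (75 mm by 190 mm) begins 47 mm behind the grasp point.
Start: joints at [1.609, 0.501, -0.427, 1.55, 0.221, 1.138, -0.21], TCP at [0.145, -0.634, 0.227] pointing down, gripper open.
Joint ranges: [-2.88, 2.88], [-0.31, 2.03], [-1.54, 1.56], [0.2, 2.42], [-1.41, 4.55], [0.19, 2.02], [-2.57, 2.57]. Speed limits (rad/s): [2.57, 2.57, 3.14, 3.14, 3.14, 3.14, 3.14].

INTERFACE

Orientations are given as a 3x3 rotation matrix whose columns are the frame's x, y, z axes.
In Python, from cell import arm gives the robot as it stands.
- The arm moves only by the tool drive_tool, never from a script. Its argument "moves" is text: rows parted by semicolons, each of 5 numbers parted by spaces: the shift along the tool's x, y, z in mm, then the turn about the tool's y in rad, then the opening, from -1 (shut) to 1 (fully open). In form: x y z roll hand; .... A call has 1 to 10 rows; each row shifts and turns the commanded pose from where the row before left it, along the tool's axes as they then stand; what a row does not reach is not made up. A row lasts 1/10 s, in which the tool goes at most 50 mm and 8.59 degrees, less where a joint would pass 70% of its speed; a pose out of reach is approached as far as the arm can. A call with a gripper value outside its range is refused whole. The fingers move at their own pace and stop on an object; "grip_force" is the grip in N (left out, the last holds). Time passes only in rows, so rows that do not move let the fingers close. It gives the time, the measured TCP pose, the force and the opening at its end, in the units of the state.
- arm.state(): the state, without advancing time (a new reading comes with each control period).
- arm.get_image(name): name is "scene" or "top" or "wrist"; returns a dict with "frame" (384x512x3 uint8, blue, green, red), "fx", "fy", "cx", "cy" (pixels), "k1" (the pictures are not rectified: a ray, as slopes to the right and down, at radius r is drawn at 1 + k1 r^2 times it, then the intrinsics apply), "R" (3x3) and "t" (3): a world point X has camera coordinates R X + t. Camera axes: x right, y down, z forward; pixel columns grow to the right and rows downward; lengths in m; the calibration is good to about 2 mm. A picture is of the moment at which its call begins. There is no depth.
- arm.job_done(): hands the job in, once; it reports no verdict.
The state is a dict: "time": time; "joints": joint angles; "dq": joint speeds; "effort": joint torques, N m; "tool_pos": TCP position; "eef_rot": TCP orientation; "wrist_force": force on the tool from outside, world axes, zero at the start; "ft_torque": the same for the moment, N m; "grip_width": opening from 0.0 (shut) to 1.0 (fully open).
Only numpy, scipy, OpenCV 4.12 (cv2) and the standard library are available. Lean on these libraries where they do the work, as an engineer would, in place of code of your own. Each camera call takes 0.05 s, during which the arm holds its last target.

TASK

The heating block sits tight between the sprung contact strips of the small dry-block heater, and the heater only stands loose on the bench, so a straight pull would lift the whole unit. Swing the heater's clear cover up by its bar and lay it gently back onto its stop, then take the block in the heater by its black grip bar and rock it side to side, left end and right end by turns with a slight upward pull, until it has walked up out of the strips, keeping the heater standing where it is. Finish still holding the block in the gripper: level, still and just clear above the well, its underside about 2 cm over the rim; leave everything else on the bench alone.

Things in the scene. Friction and masses are not known exactly. Their poses are not given: they have to be found in the camera images.
- heater: White dry-block heater, 190 mm wide, 90 mm high to its flat top, reaching 105 mm before and 62 mm behind its origin; 1.4 kg, loose on rubber feet. Origin on the bench under the middle of the well; x to its back (sloping control panel at the front, -x), y to its left, z up. Straight up, the block drags both strips (19 N + its weight), which lifts the unit.
- well_rim (a point): Middle of the well at rim height, 90 mm above the bench. The well is a pit 79 mm (x) by 85 mm (y), floor 40 mm above the bench, with 4.5 mm between wall and block at the left and right ends, so that the block can lean about 7 degrees either way.
- strip_left_touch (a point): Where the left contact strip touches the block: a half-round steel strip along x, 38 mm left of the well's middle, 64 mm above the bench. A spring (3 N/mm) presses it inward with about 16 N; friction there (about 0.6) holds that end with about 10 N. Raising one end turns the block about the other strip and slides on one strip only; the block is free of both once it is 24 mm up.
- strip_right_touch (a point): The same for the right strip, 38 mm right of the well's middle.
- cover (a joint): Hinge of the clear cover, rad: 0 closed (lying on the rim), growing as it opens, 1.66 at its stop, just past upright behind the well. The hinge is stiff and keeps the cover wherever it is left (about 0.15 N m; 1 to 2 N at the bar). It starts between shut and 0.35 rad open.
- cover_bar (a point): Middle of the cover's handle: round steel bar 9 mm thick, 72 mm long, parallel to the heater's y axis, on two arms 32 mm before the cover's front wall (finger space behind it). In the cover's frame 140 mm before the hinge and 24 mm above it; closed, 80 mm before the well's middle and 116 mm above the bench. It can turn between the fingers as the cover swings.
- cover_hinge (a point): Point on the cover's hinge line (parallel to the heater's y axis), 60 mm behind the middle of the well and 92 mm above the bench. The cover is a clear box 108 mm long, 110 mm wide and 41 mm high, open below, over the block; it swings up and to the back.
- block: Heating block in the heater: bare aluminium, 76 x 76 x 50 mm, 0.4 to 0.55 kg, six tube bores in its top. Starts on the floor of the well, top level with the rim. Origin at the centre of its underside, axes along the heater's at the start (y to the left end).
- block_grip (a point): Centre of the block's black grip bar, 68 mm above the block's underside. The bar is 44 mm long (along x), 14 mm thick (along y) and 28 mm high, from 4 to 32 mm above the block's top, with flat sides; grip it across its thickness, fingertips not below the block's top. Free space 31 mm to each side over the block, then the flat top of the heater.
- block_left (a point): Middle of the lower edge of the block's left end (y = +38 mm, z = 0 in the block's frame).
- block_right (a point): Middle of the lower edge of the block's right end (y = -38 mm, z = 0 in the block's frame).
- spare_block: A second block of the same size with a like grip bar and eight narrower bores, standing on the bench behind, to the right of the heater. Origin at the centre of its underside. Leave it alone.
- vial_a: Amber vial with a black cap, 27 mm across, 61 mm high, standing on the bench; origin at the centre of its underside. Leave it alone.
- vial_b: Amber vial like it, black cap. Leave it alone.
- vial_c: Amber vial like it, white cap. Leave it alone.
- autosampler: Fixed round sample changer to the right of the heater: drum 260 mm across and 230 mm high (its middle 26 mm nearer the robot than this origin on the bench), with a probe arm and a post behind it up to 500 mm high. Reach round or over it.
- air_pump: Fixed blue pump with a black handle behind and to the left of the heater, 160 x 100 mm, 200 mm high; origin on the bench. Keep clear of it.

How it is judged:
By the outcome, as a careful person would: the job done as asked, in the order asked, and still so for the second after the job is handed in, while the arm keeps its last pose, push and grip.
It also fails if it takes over 69 s, if anything falls off the work surface, if the arm or the gripper's body presses on something with over 40 N, if the wrist force passes 120 N, or if a joint passes its speed limit or range.

## Working session

There is one attempt and no reset: what is moved stays moved. The work goes in short steps, Python scripts to look and compute and a tool call to move; the robot and the scene stay as the last step left them, time stands still between calls to the robot, and variables do not carry over. Pictures are saved under pics/ and viewed, and the job is handed in when it is done.

Besides the shell and the picture viewer there is one more tool, called after "Call:" by a JSON object that holds its "op" and its "data", one argument or row to a line. drive_tool: Moves the arm, as the interface text tells. Its arguments: {"type":"object","properties":{"moves":{"type":"string"},"grip_force":{"type":"number"}},"required":["moves"]}

```bash
ls; mkdir -p pics
python3 - <<'E'
from cell import arm
import cv2,numpy as np
s=arm.state()
for k,v in s.items(): print(k,np.round(v,3).tolist())
for n in ["scene","top","wrist"]:
    d=arm.get_image(n); cv2.imwrite(f"pics/a_{n}.png",d["frame"])
    print(n,d["fx"],d["fy"],d["cx"],d["cy"],d["k1"],np.round(d["R"],4).tolist(),np.round(d["t"],4).tolist())
E
```

```text
pics
time 0.0
joints [1.609, 0.502, -0.427, 1.551, 0.221, 1.138, -0.21]
dq [-0.001, 0.002, 0.001, -0.001, -0.0, 0.0, -0.001]
effort [-0.0, -56.66, -5.816, -27.911, -0.069, 0.031, 0.0]
tool_pos [0.145, -0.633, 0.226]
eef_rot [[-0.975, -0.0, 0.223], [-0.223, 0.002, -0.975], [-0.0, -1.0, -0.002]]
wrist_force [-0.509, 0.254, -0.031]
ft_torque [0.034, -0.013, -0.024]
grip_width 1.0
scene 460.85358530912583 460.85358530912583 251.86795755979287 194.2028854778308 -0.017766059187285688 [[0.9734, 0.2291, 0.0071], [0.1815, -0.7517, -0.634], [-0.1399, 0.6184, -0.7733]] [-0.532, -0.0018, 1.0619]
top 349.50000773130745 349.50000773130745 251.0819523040656 189.927397428629 -0.06933209642017531 [[-0.4409, -0.8974, 0.0144], [-0.7814, 0.3759, -0.498], [0.4416, -0.2308, -0.867]] [0.2896, 0.4656, 0.725]
wrist 310.96850821642084 310.96850821642084 254.85589053875577 187.76056253997234 -0.06842795646448672 [[0.2225, -0.9749, -0.0017], [-0.9286, -0.2124, 0.3042], [-0.2969, -0.0661, -0.9526]] [-0.6503, -0.0387, 0.3916]
```

View pics/a_scene.png

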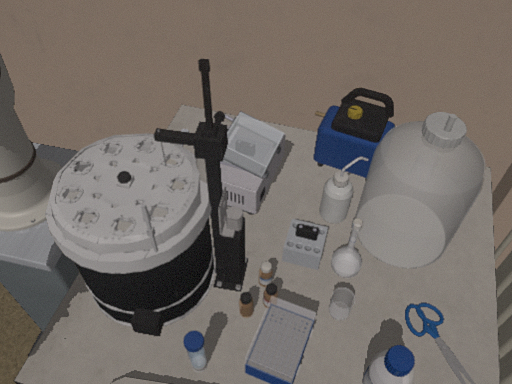

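View pics/a_top.png

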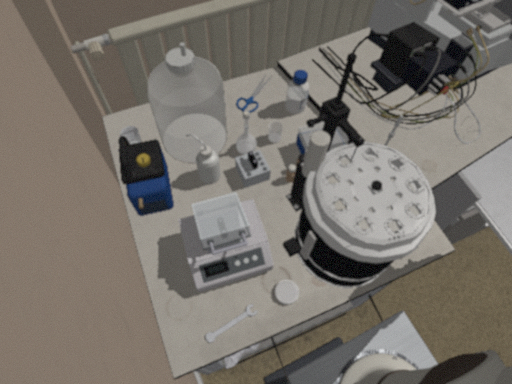

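View pics/a_wrist.png

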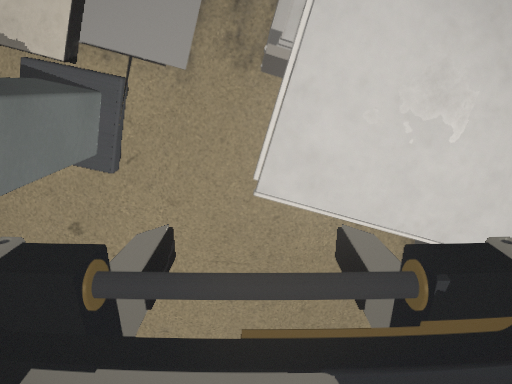

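```bash
cat > h.py <<'E'
import numpy as np,cv2
from cell import arm
def K(d): return np.array([[d["fx"],0,d["cx"]],[0,d["fy"],d["cy"]],[0,0,1.]]),np.array([d["k1"],0,0,0,0.])
def ray(d,uv):
    k,_=K(d); uv=np.array(uv,float); s=np.array([(uv[0]-d["cx"])/d["fx"],(uv[1]-d["cy"])/d["fy"]]); q=s.copy()
    for _ in range(20): q=s/(1+d["k1"]*(q@q))
    R=np.array(d["R"]);t=np.array(d["t"]); return -R.T@t,R.T@np.array([q[0],q[1],1.])
def plane(d,uv,z):
    c,r=ray(d,uv); return c+r*(z-c[2])/r[2]
def proj(d,X):
    k,dist=K(d); X=np.atleast_2d(X).astype(float)
    C=X@np.array(d["R"]).T+np.array(d["t"]); q=C[:,:2]/C[:,2:]; q=q*(1+d["k1"]*(q**2).sum(1,keepdims=True))
    return q*[d["fx"],d["fy"]]+[d["cx"],d["cy"]]
def tri(obs):
    A=np.zeros((3,3));b=np.zeros(3)
    for d,uv in obs:
        c,r=ray(d,uv);r=r/np.linalg.norm(r);P=np.eye(3)-np.outer(r,r);A+=P;b+=P@c
    X=np.linalg.solve(A,b);return X,[np.round(proj(d,X)[0]-uv,1).tolist() for d,uv in obs]
def crop(f,u0,v0,w,h,s,name):
    cv2.imwrite(name,cv2.resize(f[v0:v0+h,u0:u0+w],None,fx=s,fy=s,interpolation=cv2.INTER_CUBIC))
E
python3 - <<'E'
import cv2
from h import crop
crop(cv2.imread("pics/a_top.png"),170,180,115,110,5,"pics/b_top.png")
crop(cv2.imread("pics/a_scene.png"),200,95,110,120,5,"pics/b_scene.png")
E
```

```text
(no output)
```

View pics/b_top.png

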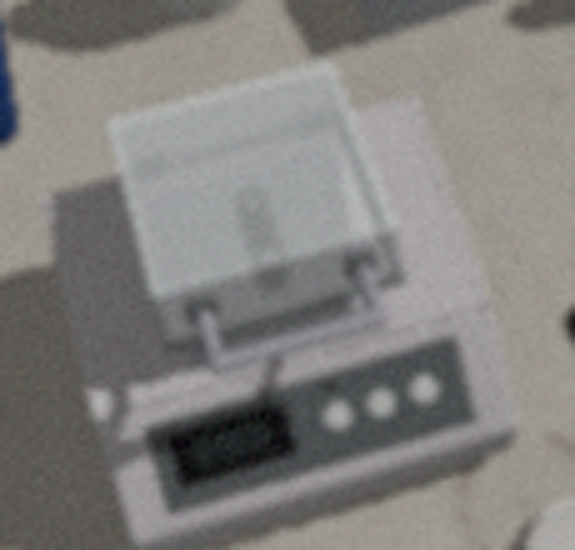

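View pics/b_scene.png

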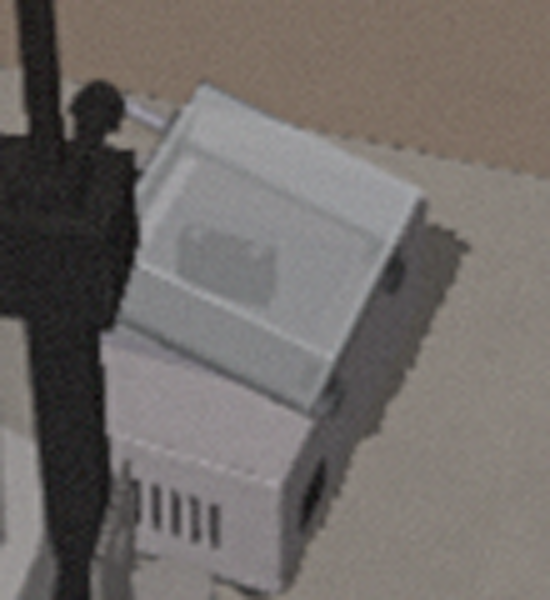

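Run:
```python
from h import *
d={n:arm.get_image(n) for n in["top","scene"]}
import pickle;pickle.dump(d,open("d0.pkl","wb"))
T=lambda u,v:(170+(u-2)/5,180+(v-2)/5); S=lambda u,v:(200+(u-2)/5,95+(v-2)/5)
pr=lambda n,x:print(n,np.round(x,4))
br=plane(d["top"],T(418,100),.09);bl=plane(d["top"],T(52,195),.09)
fr=plane(d["top"],T(490,305),.09)
pr("br",br);pr("bl",bl);pr("fr",fr);print(np.linalg.norm(br-bl),np.linalg.norm(br-fr))
pr("S edge",plane(d["scene"],S(285,485),.09)); pr("S corner side",plane(d["scene"],S(322,410),.09))
e1=T(215,362);e2=T(380,318)
for z in(.105,.116,.14,.16): a=plane(d["top"],e1,z);b=plane(d["top"],e2,z);print(z,np.round(a,4),np.round(b,4),np.linalg.norm(a-b))
for n in d:print(n,-np.array(d[n]["R"]).T@d[n]["t"])
```

```text
br [0.5344 0.0557 0.09  ]
bl [0.5644 0.2381 0.09  ]
fr [0.4221 0.0737 0.09  ]
0.18488755615036281 0.11368990766328728
S edge [0.5419 0.0598 0.09  ]
S corner side [0.5479 0.1039 0.09  ]
0.105 [0.4468 0.2014 0.105 ] [0.4335 0.1253 0.105 ] 0.0772552934125004
0.116 [0.4428 0.2022 0.116 ] [0.4297 0.1272 0.116 ] 0.07612424767671441
0.14 [0.434  0.2038 0.14  ] [0.4213 0.1312 0.14  ] 0.07365651152590867
0.16 [0.4267 0.2051 0.16  ] [0.4143 0.1346 0.16  ] 0.07160006473357051
top [0.17131217 0.25222363 0.85634736]
scene [ 0.66674065 -0.53615747  0.82385448]
```

```bash
python3 - <<'E'
from h import *
import pickle;d=pickle.load(open("d0.pkl","rb"))
pr=lambda n,x:print(n,np.round(x,4))
pr("drum knob top",plane(d["top"],(377,185),.25));pr("scene",plane(d["scene"],(124,178),.25))
print(tri([(d["top"],(377,185)),(d["scene"],(124,178))]))
for uv in[(310,190),(434,190),(365,258)]:pr(uv,plane(d["top"],uv,.23))
print("post");print(tri([(d["top"],(351,58)),(d["scene"],(203,66))]))
print(tri([(d["top"],(336,108)),(d["scene"],(210,140))]))
pr("probe arm end",plane(d["scene"],(160,137),.33))
pr("pump",plane(d["top"],(145,160),.2)); pr("pump",plane(d["scene"],(357,112),.2))
E
python3 - <<'E'
import cv2
from h import crop
crop(cv2.imread("pics/a_top.png"),280,40,160,150,4,"pics/c_top.png")
E
```

```text
drum knob top [ 0.3787 -0.1468  0.25  ]
scene [ 0.3491 -0.0932  0.25  ]
(array([ 0.36770492, -0.12199419,  0.28626167]), [[-0.8, -0.4], [-1.1, 0.2]])
(310, 190) [ 0.4371 -0.0247  0.23  ]
(434, 190) [ 0.3214 -0.2651  0.23  ]
(365, 258) [ 0.2643 -0.0428  0.23  ]
post
(array([ 0.50360259, -0.09156249,  0.49295794]), [[-0.3, -0.2], [-0.4, 0.2]])
(array([ 0.50617204, -0.09593643,  0.37486051]), [[-0.1, -0.1], [-0.2, 0.1]])
probe arm end [ 0.4136 -0.0635  0.33  ]
pump [0.6813 0.261  0.2   ]
pump [0.7141 0.2266 0.2   ]
```

View pics/c_top.png

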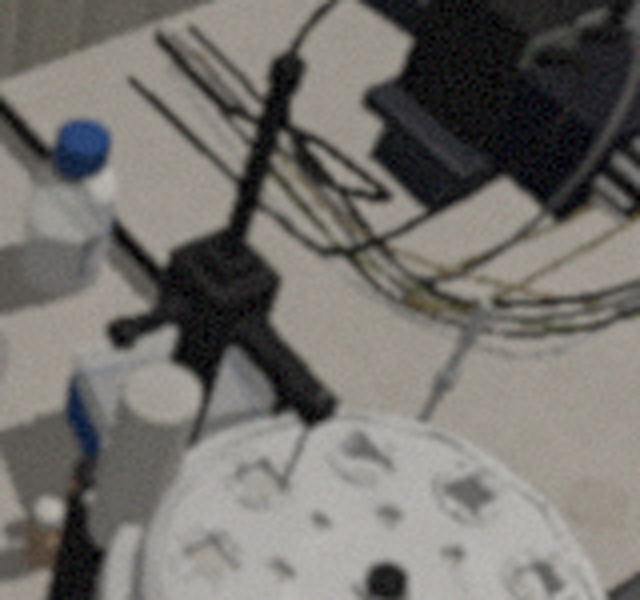

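Call:
{"op": "drive_tool", "data": {
  "moves": "0 -45 0 0 1; 0 -45 0 0 1; 0 -45 0 0 1; 0 -45 0 0 1; 0 -45 0 0 1; -34 0 -32 0 1; -34 0 -32 0 1; -34 0 -32 0 1"
}}

```text
time: 1.05
tool_pos: [0.2238, -0.516, 0.4518]
eef_rot: [[-0.975, 0.001, 0.222], [-0.222, -0.0, -0.975], [-0.0, -1.0, 0.0]]
wrist_force: [0.5, 0.2, 1.0]
grip_width: 1.003
```

Run:
```python
from h import *
s=arm.state()
for k in["time","joints","tool_pos","eef_rot","wrist_force"]: print(k,np.round(s[k],3).tolist())
```

```text
time 1.05
joints [1.53, 0.214, -0.51, 1.434, 0.104, 1.52, -0.322]
tool_pos [0.224, -0.516, 0.452]
eef_rot [[-0.975, 0.001, 0.222], [-0.222, -0.0, -0.975], [-0.0, -1.0, 0.0]]
wrist_force [0.517, 0.2, 0.967]
```

Call:
{"op": "drive_tool", "data": {
  "moves": "-33 0 -32 0 1; -33 0 -32 0 1; -33 0 -32 0 1; -22 0 -38 0 1; -22 0 -38 0 1; -22 0 -38 0 1; -22 0 -38 0 1; -22 0 -38 0 1; -22 0 -38 0 1"
}}

```text
time: 1.95
tool_pos: [0.3761, -0.1479, 0.4517]
eef_rot: [[-0.975, -0.0, 0.223], [-0.223, -0.001, -0.975], [0.0, -1.0, 0.001]]
wrist_force: [-0.2, 0.3, 0.1]
grip_width: 1.0
```

Run:
```python
from h import *
s=arm.state()
for k in["time","joints","tool_pos","wrist_force"]: print(k,np.round(s[k],3).tolist())
d=arm.get_image("scene");cv2.imwrite("pics/d_scene.png",d["frame"])
```

```text
time 1.95
joints [1.258, -0.161, -0.81, 1.75, -0.116, 1.503, -0.884]
tool_pos [0.376, -0.148, 0.452]
wrist_force [-0.164, 0.271, 0.099]
```

View pics/d_scene.png

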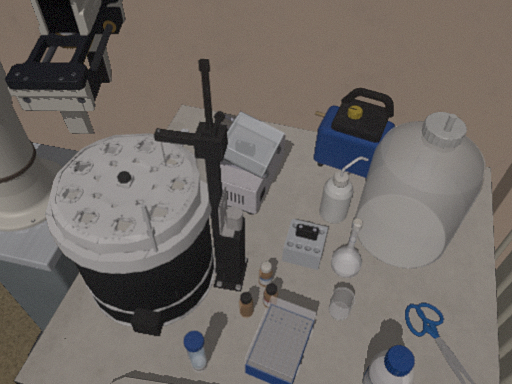

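Call:
{"op": "drive_tool", "data": {
  "moves": "-14 0 -43 0 1; -14 0 -43 0 1; -14 0 -43 0 1; -14 0 -43 0 1; -14 0 -43 0 1; -14 0 -43 0 1; 0 0 0 -0.14 1"
}}

```text
time: 2.7
tool_pos: [0.3994, 0.1285, 0.452]
eef_rot: [[-0.929, 0.002, 0.369], [-0.369, -0.002, -0.929], [-0.001, -1.0, 0.002]]
wrist_force: [-0.3, 0.3, 0.1]
grip_width: 0.999
```

Run:
```python
from h import *
s=arm.state()
for k in["time","joints","tool_pos","wrist_force"]: print(k,np.round(s[k],3).tolist())
d=arm.get_image("wrist");cv2.imwrite("pics/e_wrist.png",d["frame"])
```

```text
time 2.7
joints [1.069, -0.239, -1.183, 1.716, -0.22, 1.517, -1.284]
tool_pos [0.399, 0.128, 0.452]
wrist_force [-0.308, 0.277, 0.092]
```

View pics/e_wrist.png

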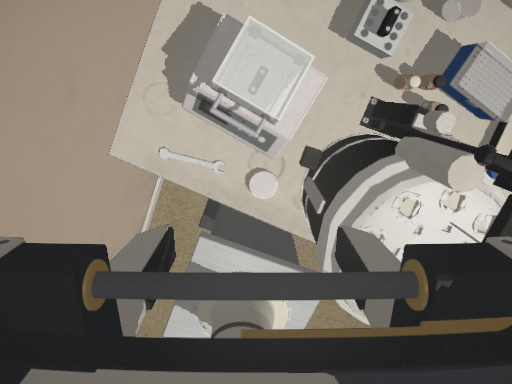

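Run:
```python
from h import *
import pickle
d=arm.get_image("wrist");pickle.dump(d,open("d1.pkl","wb"))
crop(d["frame"],170,5,170,160,4.5,"pics/f_wrist.png")
```

```text
(no output)
```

View pics/f_wrist.png

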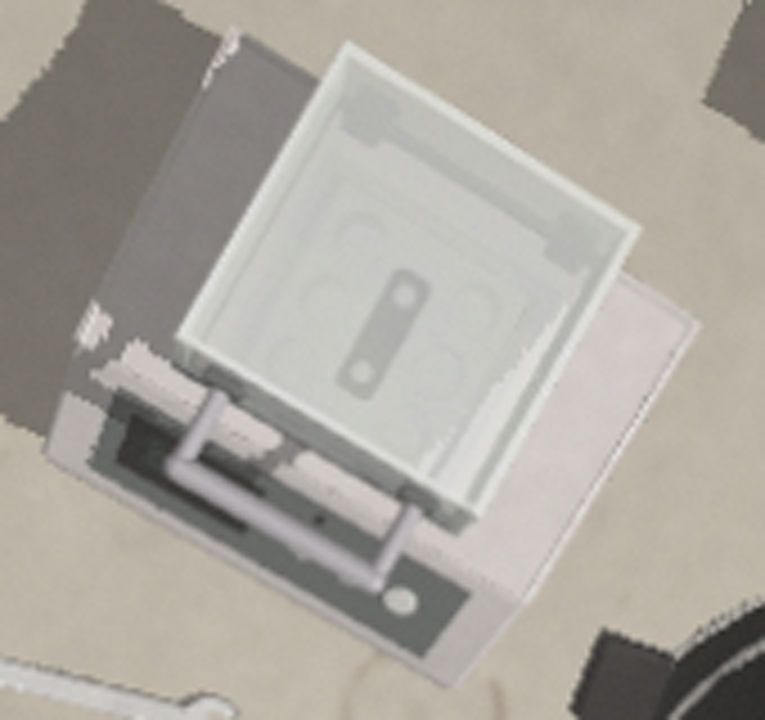

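Run:
```python
from h import *
import pickle
d=pickle.load(open("d1.pkl","rb"));d0=pickle.load(open("d0.pkl","rb"))
W=lambda u,v:(170+(u-1.75)/4.5,5+(v-1.75)/4.5);T=lambda u,v:(170+(u-2)/5,180+(v-2)/5)
P=lambda u,v,z:plane(d,W(u,v),z)
bl,br,fr=P(235,30,.09),P(700,322,.09),P(527,600,.09)
print(np.round([bl,br,fr],4),np.linalg.norm(bl-br),np.linalg.norm(br-fr))
yv=(bl-br)/np.linalg.norm(bl-br); psi=np.arctan2(-yv[0],yv[1]);print("psi",psi)
X=np.array([np.cos(psi),np.sin(psi),0]);Y=np.array([-np.sin(psi),np.cos(psi),0])
o=(bl+br)/2-.062*X;o[2]=0;print("origin",o)
g=P(383,333,.122);g1=P(403,293,.122);g2=P(362,372,.122);print("grip",g,(g-o)@X,(g-o)@Y,"axis",np.arctan2(*(g1-g2)[[1,0]]))
a,ra=tri([(d,W(178,468)),(d0["top"],T(215,362))]);b,rb=tri([(d,W(378,583)),(d0["top"],T(380,318))])
print("bar",a,b,ra,rb,np.linalg.norm(a-b),np.arctan2(-(a-b)[0],(a-b)[1]))
m=(a+b)/2
for O in(o,np.r_[g[:2],0]):
  v=m-O; print("in heater",v@X,v@Y,v[2]); f=.06-v@X;u=v[2]-.092;print("r",np.hypot(f,u),"theta",np.arctan2(u,f)-np.arctan2(24,140))
  for th in(0,.1,.2,.3,.35):
    f=.14*np.cos(th)-.024*np.sin(th);u=.14*np.sin(th)+.024*np.cos(th);Q=O+X*(.06-f)+[0,0,.092+u]
    print(th,proj(d,Q)[0]-(np.array(W(178,468))+W(378,583))/2,proj(d0["top"],Q)[0]-(np.array(T(215,362))+T(380,318))/2)
```

```text
[[0.5645 0.2419 0.09  ]
 [0.5375 0.0564 0.09  ]
 [0.4237 0.0738 0.09  ]] 0.18751653101257226 0.1151292969703486
psi -0.14443227907476217
origin [0.48965302 0.15808123 0.        ]
grip [0.4906241  0.15853408 0.122     ] 0.000895785376007239 0.0005878970217705328 axis -0.11322689045476249
bar [0.42791441 0.20404268 0.15569564] [0.41709495 0.1318817  0.15127922] [[-0.5, -0.4], [0.4, -0.0]] [[-0.7, -0.5], [0.6, -0.1]] 0.07310110511031591 -0.14882647803641116
in heater -0.0678713536608691 0.00011337208206712527 0.15348742926794595
r 0.1418865287652204 theta 0.2784354094293255
0 [-2.24476132  4.13970814] [ 2.9190867 10.8670923]
0.1 [-1.96428003  3.39063506] [2.30152996 7.47869853]
0.2 [-1.20101072  1.76174266] [1.49343736 3.47278234]
0.3 [ 0.08197212 -0.81072452] [ 0.49895373 -1.11847099]
0.35 [ 0.9292353  -2.46921527] [-0.06580054 -3.61974427]
in heater -0.06876713903687634 -0.0004745249397034078 0.15348742926794595
r 0.14269435887141055 theta 0.2757149461296546
0 [-2.29692911  3.45297286] [ 2.54763161 10.57167884]
0.1 [-2.01779683  2.68316775] [1.92508056 7.180395  ]
0.2 [-1.25562419  1.03182452] [1.11242722 3.17214468]
0.3 [ 0.02657753 -1.56475442] [ 0.11390521 -1.42081903]
0.35 [ 0.87358913 -3.23589137] [-0.45264583 -3.92269518]
```

Call:
{"op": "drive_tool", "data": {
  "moves": "0 0 0 -0.13 0; 0 0 0 -0.13 -0.6; 0 0 0 -0.13 -0.6; 0 0 0 -0.13 -0.6; 0 0 0 -0.13 -0.6; 0 0 0 -0.13 -0.6; 0 0 0 -0.13 -0.6; 0 0 0 -0.134 -0.6",
  "grip_force": 15
}}

```text
time: 3.6
tool_pos: [0.4004, 0.1185, 0.4515]
eef_rot: [[-0.162, -0.001, 0.987], [-0.987, 0.0, -0.162], [0.0, -1.0, -0.001]]
wrist_force: [-0.1, 0.7, 0.4]
grip_width: 0.355
```

Run:
```python
from h import *
s=arm.state()
for k in["time","joints","tool_pos","eef_rot","wrist_force","grip_width"]: print(k,np.round(s[k],3).tolist())
R=np.array(s["eef_rot"]);print("az",np.arctan2(R[1,2],R[0,2]))
X=np.array([np.cos(-.148),np.sin(-.148),0]); tgt=np.array([.4225,.168,.1535])-.003*X-[0,0,.013]
print(R.T@(tgt-s["tool_pos"])*1000)
d=arm.get_image("wrist");cv2.imwrite("pics/g_wrist.png",d["frame"])
```

```text
time 3.6
joints [0.822, -0.154, -1.015, 1.722, -0.131, 1.502, -0.341]
tool_pos [0.4, 0.118, 0.451]
eef_rot [[-0.162, -0.001, 0.987], [-0.987, 0.0, -0.162], [0.0, -1.0, -0.001]]
wrist_force [-0.055, 0.667, 0.414]
grip_width 0.355
az -0.16294053149747298
[-52.41737616 310.9739602   11.00037257]
```

View pics/g_wrist.png

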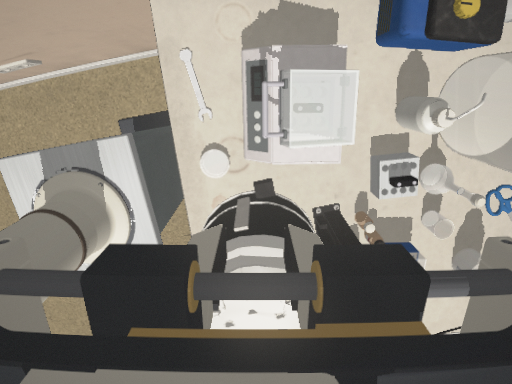

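Call:
{"op": "drive_tool", "data": {
  "moves": "-17 20 4 -0.015 -0.6; -17 45 4 0 -0.6; -18 45 3 0 -0.6; 0 45 0 0 -0.6; 0 35 0 0 -0.6; 0 0 0 0 -0.6; 0 0 0 0 -0.6"
}}

```text
time: 4.35
tool_pos: [0.4191, 0.1695, 0.2621]
eef_rot: [[-0.15, -0.002, 0.989], [-0.989, 0.001, -0.15], [-0.0, -1.0, -0.002]]
wrist_force: [0.9, 0.6, -0.2]
grip_width: 0.202
```

Run:
```python
from h import *
s=arm.state()
for k in["time","joints","tool_pos","eef_rot","wrist_force","grip_width"]: print(k,np.round(s[k],3).tolist())
R=np.array(s["eef_rot"]);print("az",np.arctan2(R[1,2],R[0,2]))
X=np.array([np.cos(-.148),np.sin(-.148),0]); tgt=np.array([.4225,.168,.1535])-.003*X-[0,0,.013]
print(R.T@(tgt-s["tool_pos"])*1000)
d=arm.get_image("wrist");cv2.imwrite("pics/h_wrist.png",d["frame"])
print(proj(d,[[.4225,.168,.1535],[.4279,.204,.1535],[.4171,.132,.1535],s["tool_pos"]]))
d=arm.get_image("top");crop(d["frame"],130,130,200,150,4,"pics/h_top.png")
```

```text
time 4.35
joints [0.634, 0.221, -1.195, 1.966, 0.229, 1.105, -0.807]
tool_pos [0.419, 0.169, 0.262]
eef_rot [[-0.15, -0.002, 0.989], [-0.989, 0.001, -0.15], [-0.0, -1.0, -0.002]]
wrist_force [0.862, 0.581, -0.215]
grip_width 0.202
az -0.1504653259531213
[  1.0216227  121.60653222   0.7490853 ]
[[259.22573413 184.78085089]
 [259.31405613 144.45154997]
 [259.13513656 222.06103449]
 [255.12016096 239.82808818]]
```

View pics/h_wrist.png

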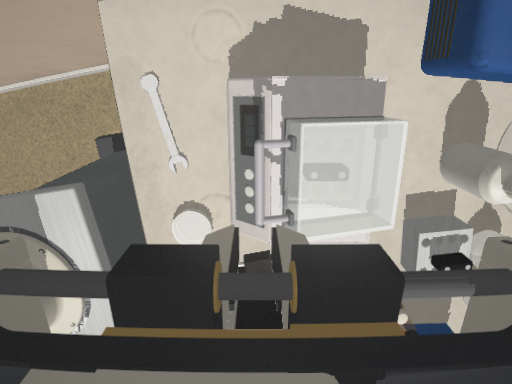

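View pics/h_top.png

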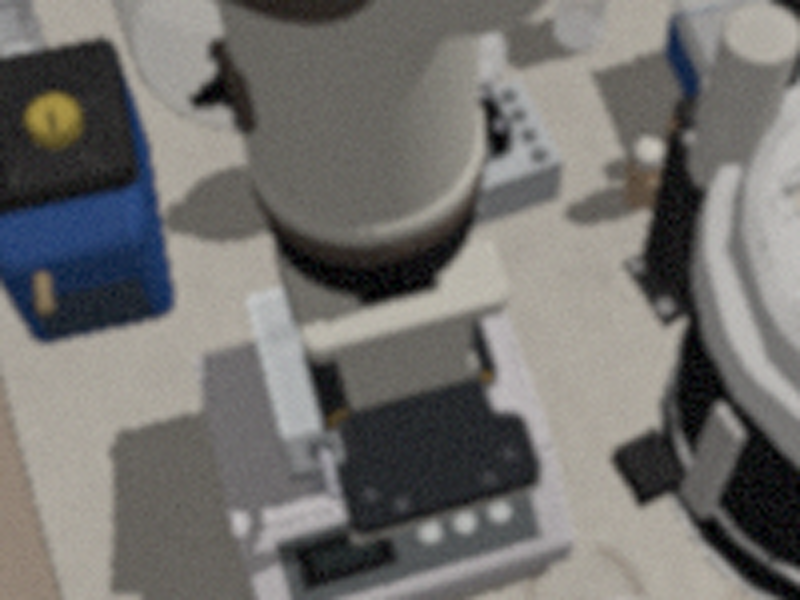

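Call:
{"op": "drive_tool", "data": {
  "moves": "0 40 1 0 -0.6; 0 35 0 0 -0.6; 1 25 0 0 -0.6; 0 14 0 0 -0.6; 0 7 0 0 -0.6; 0 0 0 0 -0.6"
}}

```text
time: 5.05
tool_pos: [0.4207, 0.169, 0.1415]
eef_rot: [[-0.147, 0.001, 0.989], [-0.989, 0.0, -0.147], [-0.0, -1.0, 0.001]]
wrist_force: [0.5, 0.1, 0.2]
grip_width: 0.202
```

Run:
```python
from h import *
s=arm.state()
for k in["time","joints","tool_pos","wrist_force","grip_width"]: print(k,np.round(s[k],4).tolist())
R=np.array(s["eef_rot"]);print("az",np.arctan2(R[1,2],R[0,2]))
d=arm.get_image("wrist");cv2.imwrite("pics/i_wrist.png",d["frame"])
print(proj(d,[[.4225,.168,.1535],[.4279,.204,.1535],[.4171,.132,.1535],s["tool_pos"]]))
```

```text
time 5.05
joints [0.4342, 0.4193, -1.035, 2.0926, 0.4718, 0.8813, -1.0214]
tool_pos [0.4207, 0.169, 0.1415]
wrist_force [0.5362, 0.1407, 0.2385]
grip_width 0.2025
az -0.147799050499336
[[258.84259906 251.49310538]
 [259.18998551 185.73362711]
 [258.52204932 308.01661778]
 [255.19316783 239.83134161]]
```

View pics/i_wrist.png

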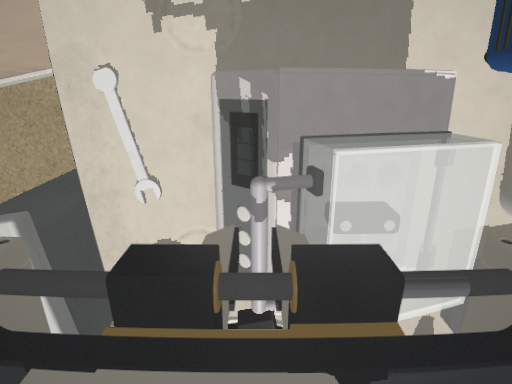

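Call:
{"op": "drive_tool", "data": {
  "moves": "0 0 1 0 -1; 0 0 0 0 -1; 0 0 0 0 -1",
  "grip_force": 12
}}

```text
time: 5.4
tool_pos: [0.4226, 0.1689, 0.1417]
eef_rot: [[-0.147, 0.003, 0.989], [-0.989, 0.001, -0.147], [-0.001, -1.0, 0.003]]
wrist_force: [4.5, 0.4, -0.6]
grip_width: 0.095
```

Run:
```python
from h import *
s=arm.state()
for k in["time","tool_pos","wrist_force","grip_width"]: print(k,np.round(s[k],4).tolist())
R=np.array(s["eef_rot"])
X=np.array([np.cos(-.148),np.sin(-.148),0]);H=np.array([.49,.158,.092])+.06*X
p=np.array(s["tool_pos"]); f=(H-p)@X*1000; u=(p[2]-H[2])*1000+12.; print(f,u,np.hypot(f,u),np.arctan2(u,f)-np.arctan2(24,140))
th=.275;q=lambda t:np.array([-(140*np.cos(t)-24*np.sin(t)),140*np.sin(t)+24*np.cos(t)])
for a in np.arange(.275,1.64,.1): print(round(a,3),np.round(q(a+.1)-q(a),1), np.round(q(a)))
print(q(1.66))
```

```text
time 5.4
tool_pos [0.4226, 0.1689, 0.1417]
wrist_force [4.4616, 0.4062, -0.5505]
grip_width 0.0948
128.287403646782 61.68177315921385 142.34570269065762 0.2783992243580137
0.275 [ 6.7 12.5] [-128.   61.]
0.375 [ 8.  11.8] [-121.   74.]
0.475 [ 9.1 10.9] [-114.   85.]
0.575 [10.1  9.9] [-104.   96.]
0.675 [11.1  8.9] [-94. 106.]
0.775 [11.9  7.7] [-83. 115.]
0.875 [12.6  6.5] [-71. 123.]
0.975 [13.2  5.2] [-59. 129.]
1.075 [13.7  3.9] [-45. 135.]
1.175 [14.   2.5] [-32. 138.]
1.275 [14.2  1.1] [-18. 141.]
1.375 [14.2 -0.3] [ -4. 142.]
1.475 [14.1 -1.8] [ 10. 142.]
1.575 [13.8 -3.2] [ 25. 140.]
[ 36.37653413 137.30530858]
```

Call:
{"op": "drive_tool", "data": {
  "moves": "0 -6 3 0 -1; 0 -6.5 3.5 0 -1; 0 -6 4 0 -1; 0 -6 4 0 -1; 0 -5.5 4.5 0 -1; 0 -5.5 4.5 0 -1; 0 -5 5 0 -1; 0 -5 5 0 -1"
}}

```text
time: 6.2
tool_pos: [0.4533, 0.1642, 0.1865]
eef_rot: [[-0.146, -0.002, 0.989], [-0.989, 0.0, -0.146], [0.0, -1.0, -0.002]]
wrist_force: [-1.5, 2.7, -2.6]
grip_width: 0.086
```

```bash
cat > cov.py <<'E'
from h import *
s=arm.state()
for k in["time","joints","tool_pos","wrist_force","grip_width"]: print(k,np.round(s[k],4).tolist())
X=np.array([np.cos(-.148),np.sin(-.148),0]);H=np.array([.49,.158,.092])+.06*X
p=np.array(s["tool_pos"]); f=(H-p)@X*1000; u=(p[2]-H[2])*1000+12.; print(f,u,np.hypot(f,u),"th",np.arctan2(u,f)-np.arctan2(24,140))
E
python3 cov.py
```

```text
time 6.2
joints [0.483, 0.4054, -1.0654, 1.9866, 0.4229, 0.9945, -0.9332]
tool_pos [0.4533, 0.1642, 0.1865]
wrist_force [-1.4795, 2.7447, -2.5707]
grip_width 0.0862
97.22234169448078 106.51632506888407 144.21480933225462 th 0.6612054665730874
```

Call:
{"op": "drive_tool", "data": {
  "moves": "0 -4 6 0 -1; 0 -4 5.5 0 -1; 0 -4 6 0 -1; 0 -4 6 0 -1; 0 -3 6.5 0 -1; 0 -3 6.5 0 -1; 0 -2.5 6.5 0 -1; 0 -2.5 6.5 0 -1; 0 -2 7 0 -1; 0 -2 7 0 -1"
}}

```text
time: 7.2
tool_pos: [0.5168, 0.155, 0.2192]
eef_rot: [[-0.146, -0.0, 0.989], [-0.989, -0.001, -0.146], [0.001, -1.0, 0.0]]
wrist_force: [-3.7, 0.4, 10.5]
grip_width: 0.09
```

```bash
python3 cov.py
```

```text
time 7.2
joints [0.4649, 0.468, -1.0338, 1.824, 0.449, 1.1081, -0.8757]
tool_pos [0.5168, 0.155, 0.2192]
wrist_force [-3.6734, 0.4067, 10.4568]
grip_width 0.0897
33.037019044145765 139.16125397108192 143.02901535746938 th 1.1679319805244515
```

Call:
{"op": "drive_tool", "data": {
  "moves": "0 -2.2 6 0 -1; 0 -1.5 7 0 -1; 0 -0.8 7 0 -1; 0 -0.5 7 0 -1; 0 -0.2 7 0 -1"
}}

```text
time: 7.7
tool_pos: [0.551, 0.1498, 0.2225]
eef_rot: [[-0.146, 0.0, 0.989], [-0.989, 0.001, -0.146], [-0.001, -1.0, -0.0]]
wrist_force: [-0.5, 4.3, 2.6]
grip_width: 0.094
```

```bash
python3 cov.py
python3 - <<'E'
from h import *
d=arm.get_image("scene");crop(d["frame"],180,40,160,130,5,"pics/j.png")
E
```

```text
time 7.7
joints [0.4401, 0.519, -1.0051, 1.746, 0.4774, 1.1444, -0.8567]
tool_pos [0.551, 0.1498, 0.2225]
wrist_force [-0.524, 4.2872, 2.5738]
grip_width 0.0937
-1.5672074260137407 142.46758254843206 142.47620228062812 th 1.4120180584889446
```

View pics/j.png

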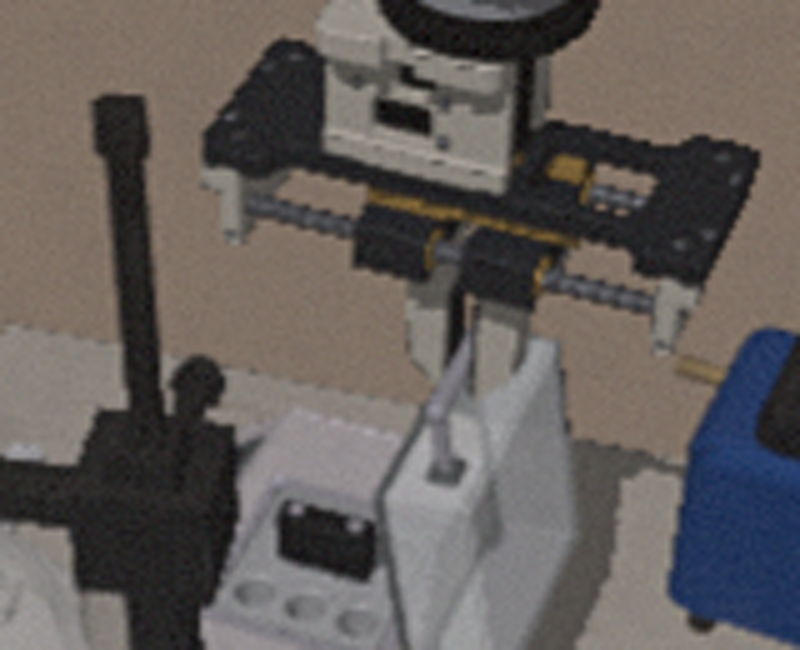

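Call:
{"op": "drive_tool", "data": {
  "moves": "0 0 6 0 -1; 0 0.5 6 0 -1; 0 1 6 0 -1; 0 1 5 0 -1; 0 1 4 0 -1; 0 0.7 3 0 -1"
}}

```text
time: 8.35
tool_pos: [0.5806, 0.1453, 0.2183]
eef_rot: [[-0.146, 0.0, 0.989], [-0.989, 0.0, -0.146], [-0.0, -1.0, 0.0]]
wrist_force: [-0.1, 3.8, 3.8]
grip_width: 0.094
```

```bash
python3 cov.py
```

```text
time 8.35
joints [0.4137, 0.5693, -0.9772, 1.6825, 0.5075, 1.1658, -0.8441]
tool_pos [0.5806, 0.1453, 0.2183]
wrist_force [-0.0989, 3.7823, 3.7995]
grip_width 0.094
-31.530055593040984 138.26134252546188 141.81094190027562 th 1.6252305763688195
```

Call:
{"op": "drive_tool", "data": {
  "moves": "0 0.4 2 0 -1; 0 0.4 2 0 -1; 0 0.3 1 0 -1; 0 0.2 1 0 -1; 0 0 0 0 -1"
}}

```text
time: 8.85
tool_pos: [0.586, 0.1444, 0.2169]
eef_rot: [[-0.146, -0.0, 0.989], [-0.989, 0.0, -0.146], [-0.0, -1.0, -0.0]]
wrist_force: [0.6, 4.8, -0.3]
grip_width: 0.091
```

```bash
python3 cov.py
```

```text
time 8.85
joints [0.4086, 0.5791, -0.9719, 1.6708, 0.5131, 1.1695, -0.8415]
tool_pos [0.586, 0.1444, 0.2169]
wrist_force [0.5557, 4.7668, -0.2652]
grip_width 0.0911
-36.95056011452957 136.8623351717434 141.7626279434749 th 1.6647144255787119
```

Call:
{"op": "drive_tool", "data": {
  "moves": "0 0.2 1 0 -1; 0 0.2 1 0 -1; 0 0 0 0 -1"
}}

```text
time: 9.15
tool_pos: [0.5869, 0.1442, 0.2166]
eef_rot: [[-0.146, -0.002, 0.989], [-0.989, -0.0, -0.146], [0.001, -1.0, -0.002]]
wrist_force: [-3.6, 4.6, 4.2]
grip_width: 0.094
```

```bash
python3 cov.py
```

```text
time 9.15
joints [0.4067, 0.5821, -0.9706, 1.6671, 0.5141, 1.1725, -0.8405]
tool_pos [0.5869, 0.1442, 0.2166]
wrist_force [-3.582, 4.5655, 4.2377]
grip_width 0.0937
-37.90784285368963 136.55869644992174 141.7225533425146 th 1.6717940648190068
```

Call:
{"op": "drive_tool", "data": {
  "moves": "0 0 -1 0 -0.6; 0 0 -0.5 0 -0.6; 0 0 0 0 -0.6; 0 -10 0 0 -0.6; 0 -30 0 0 -0.6; 0 -45 0 0 -0.6; 0 -15 -30 0 -0.4; 0 0 -35 0 -0.2; 0 0 -35 0 0"
}}

```text
time: 10.05
tool_pos: [0.4872, 0.1592, 0.3177]
eef_rot: [[-0.147, 0.002, 0.989], [-0.989, 0.0, -0.147], [-0.0, -1.0, 0.002]]
wrist_force: [-0.2, 0.3, 0.4]
grip_width: 0.409
```

Call:
{"op": "drive_tool", "data": {
  "moves": "0 0 0 -0.14 0; 0 0 0 -0.14 0; 0 0 0 -0.14 0; 0 0 0 -0.14 0; 0 0 0 -0.14 0; 0 0 0 -0.14 0; 0 0 0 -0.14 0; 0 0 0 -0.14 0; 0 0 0 -0.14 0; 0 0 0 -0.14 0"
}}

```text
time: 11.05
tool_pos: [0.488, 0.1583, 0.3172]
eef_rot: [[0.951, 0.001, 0.308], [-0.308, -0.001, 0.951], [0.001, -1.0, -0.0]]
wrist_force: [0.2, 0.6, -0.1]
grip_width: 0.501
```

```bash
python3 cov.py
python3 - <<'E'
from h import *
d=arm.get_image("wrist");cv2.imwrite("pics/k_wrist.png",d["frame"])
d=arm.get_image("scene");crop(d["frame"],180,40,160,130,5,"pics/k.png")
E
```

```text
time 11.05
joints [0.7288, 0.5027, -1.4555, 1.7599, 0.5138, 1.3499, 0.4245]
tool_pos [0.488, 0.1583, 0.3172]
wrist_force [0.2411, 0.6467, -0.1365]
grip_width 0.5012
62.049507652138026 237.15063371690727 245.13376852690746 th 1.145108865190995
```

View pics/k_wrist.png

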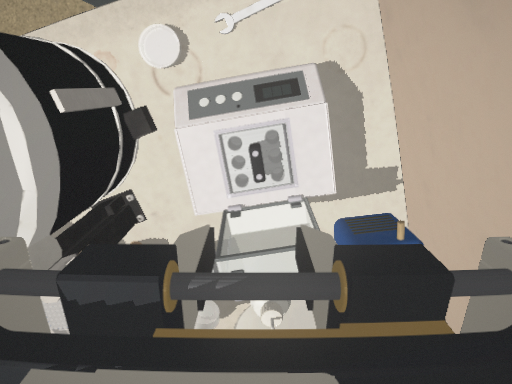

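View pics/k.png

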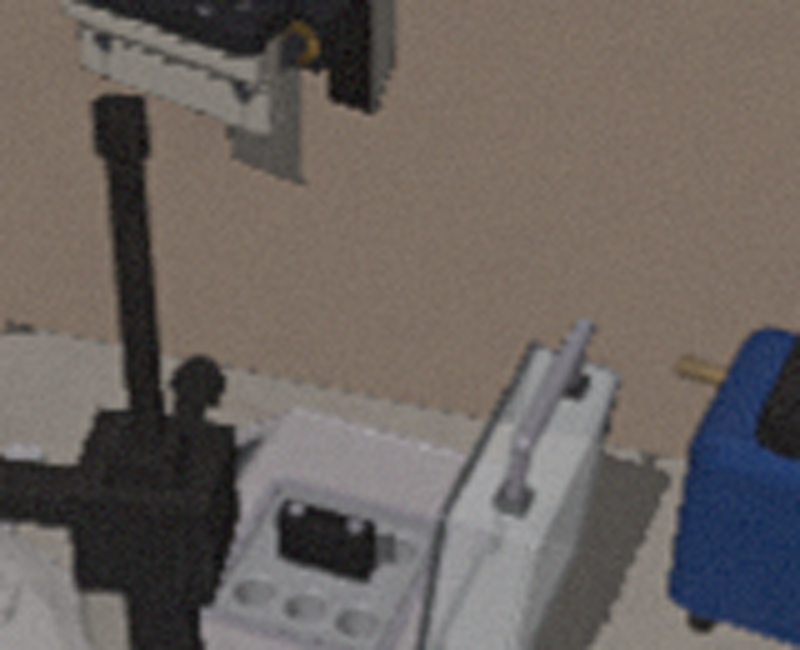

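Run:
```python
from h import *
import pickle
d=arm.get_image("wrist");pickle.dump(d,open("d2.pkl","wb"))
crop(d["frame"],165,55,180,170,4,"pics/l.png")
```

```text
(no output)
```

View pics/l.png

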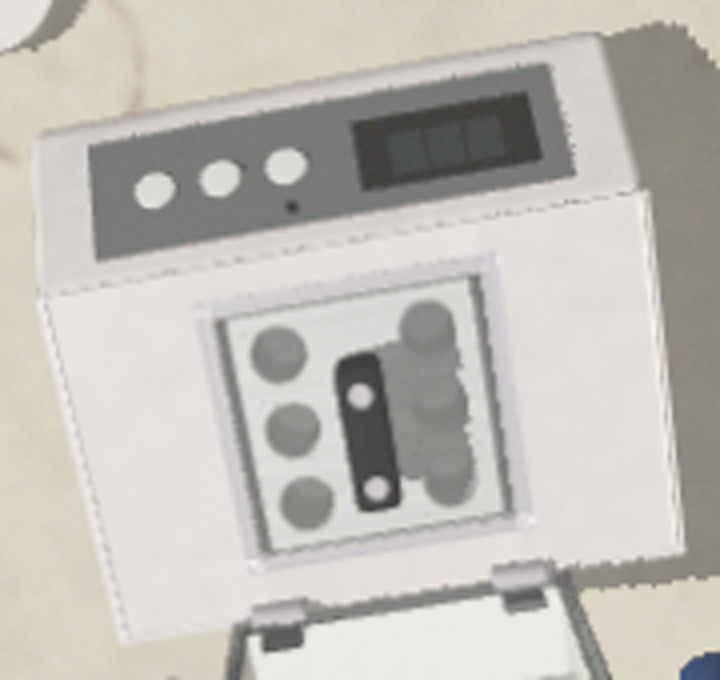

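```bash
cat > gp.py <<'E'
from h import *
import pickle
d=pickle.load(open("d2.pkl","rb"))
W=lambda u,v:(165+(u-1.5)/4,55+(v-1.5)/4)
P=lambda u,v,z:plane(d,W(u,v),z)
a,b=P(361,396,.122),P(377,488,.122);g=(a+b)/2;print("bar",g,"az",np.arctan2(*(b-a)[[1,0]]),np.linalg.norm(b-a))
c=[P(*q,.09) for q in[(222,318),(470,280),(512,512),(268,552)]]
print("block",np.mean(c,0),"az",np.arctan2(*((c[2]+c[3]-c[0]-c[1])[[1,0]])),[np.linalg.norm(c[i]-c[i-1]) for i in range(4)])
t=[P(*q,.09) for q in[(650,190),(685,550),(125,640),(42,298)]];print(np.round(t,4),np.linalg.norm(t[1]-t[2]))
s=arm.state();R=np.array(s["eef_rot"]);tg=np.array([g[0],g[1],.097]);print(s["tool_pos"],R.T@(tg-s["tool_pos"])*1000)
E
python3 gp.py
```

```text
bar [0.49043199 0.15852784 0.122     ] az -0.14784281044054534 0.027886632708313045
block [0.49036707 0.15841203 0.09      ] az -0.13321125134034764 [np.float64(0.07717359184144414), np.float64(0.07711523429049444), np.float64(0.0757021083426648), np.float64(0.08033622510378549)]
[[0.4499 0.2609 0.09  ]
 [0.5643 0.2435 0.09  ]
 [0.5367 0.0577 0.09  ]
 [0.4227 0.0748 0.09  ]] 0.18788921821107837
[0.48785022 0.15860293 0.3168525 ] [  2.46919295 219.85274885   0.68266122]
```

Call:
{"op": "drive_tool", "data": {
  "moves": "1 35 0 0 -0.3; 1 45 1 0 -0.3; 0 45 0 0 -0.3; 0 0 0 -0.085 -0.3; 0 0 0 -0.08 -0.3; 0 0 0 0 -0.3"
}}

```text
time: 11.8
tool_pos: [0.4899, 0.159, 0.1914]
eef_rot: [[0.988, -0.0, 0.155], [-0.155, -0.0, 0.988], [-0.0, -1.0, -0.0]]
wrist_force: [-1.6, 0.1, -0.4]
grip_width: 0.347
```

```bash
python3 cov.py; python3 gp.py|tail -1
python3 - <<'E'
from h import *
R=np.array(arm.state()["eef_rot"]);print(R.round(4),np.arctan2(R[1,2],R[0,2])-np.pi/2)
E
```

```text
time 11.8
joints [0.6182, 0.6454, -1.3249, 1.9051, 0.6899, 1.1591, 0.448]
tool_pos [0.4899, 0.159, 0.1914]
wrist_force [-1.6186, 0.1443, -0.4116]
grip_width 0.3471
60.251480177129665 111.44090710419127 126.68589755667375 th 0.9053750518016761
[0.48989697 0.15901432 0.19144091] [ 0.64097891 94.4407197  -0.38400495]
[[ 9.879e-01 -4.000e-04  1.548e-01]
 [-1.548e-01 -1.000e-04  9.879e-01]
 [-4.000e-04 -1.000e+00 -1.000e-04]] -0.1554423591848455
```

Call:
{"op": "drive_tool", "data": {
  "moves": "0.5 40 -0.5 -0.007 -0.3; 0 30 0 0 -0.3; 0 15 0 0 -0.3; 0 0 0 0 -0.3"
}}

```text
time: 12.2
tool_pos: [0.4894, 0.1579, 0.1054]
eef_rot: [[0.989, -0.002, 0.148], [-0.148, -0.001, 0.989], [-0.002, -1.0, -0.001]]
wrist_force: [-0.1, 0.2, 0.5]
grip_width: 0.349
```

```bash
python3 cov.py; python3 gp.py|tail -1
python3 - <<'E'
from h import *
R=np.array(arm.state()["eef_rot"]);print(np.arctan2(R[1,2],R[0,2])-np.pi/2)
d=arm.get_image("wrist");cv2.imwrite("pics/m.png",d["frame"])
d=arm.get_image("scene");crop(d["frame"],180,40,160,130,5,"pics/m2.png")
E
```

```text
time 12.2
joints [0.5272, 0.7392, -1.1915, 1.9714, 0.8188, 1.0286, 0.3674]
tool_pos [0.4894, 0.1579, 0.1054]
wrist_force [-0.1038, 0.2017, 0.4683]
grip_width 0.3492
60.58779966717238 25.390552357735288 65.69293430453774 th 0.22705923274188644
[0.48939713 0.15794248 0.10539055] [0.95557843 8.38739811 0.74389602]
-0.14820123016742381
```

View pics/m.png

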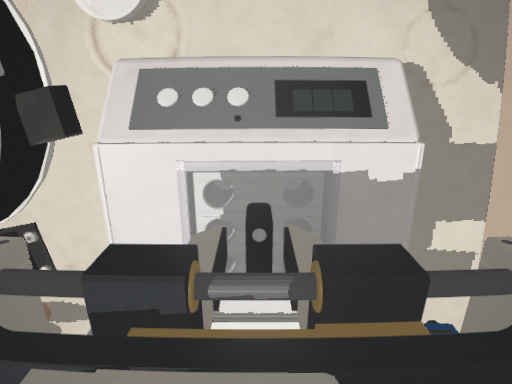

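View pics/m2.png

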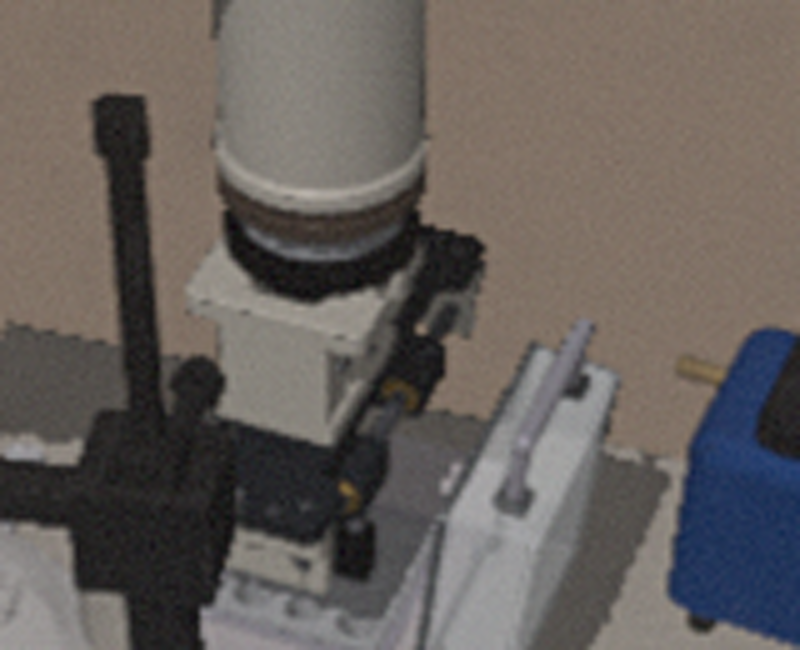

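Call:
{"op": "drive_tool", "data": {
  "moves": "0.9 0 0.7 0 -0.5; 0 0 0 0 -0.6; 0 0 0 0 -1; 0 0 0 0 -1",
  "grip_force": 15
}}

```text
time: 12.7
tool_pos: [0.4919, 0.1595, 0.1074]
eef_rot: [[0.989, 0.002, 0.145], [-0.145, 0.001, 0.989], [0.002, -1.0, 0.001]]
wrist_force: [-0.4, 0.4, 4.4]
grip_width: 0.148
```

```bash
cat > st.py <<'E'
from h import *
s=arm.state();R=np.array(s["eef_rot"])
X=np.array([np.cos(-.148),np.sin(-.148),0]);Y=np.array([-X[1],X[0],0]);o=np.array([.4904,.1585,0])
p=np.array(s["tool_pos"])-o;f=np.array(s["wrist_force"]);m=np.array(s["ft_torque"])
print("t",s["time"],"p mm",np.round([p@X*1e3,p@Y*1e3,p[2]*1e3],2),"F",np.round([f@X,f@Y,f[2]],1),"M",np.round([m@X,m@Y,m[2]],2),"w mm",round(s["grip_width"]*92,2),"tilt",np.round([R[:,1]@X,R[:,1]@Y],4))
E
python3 st.py
```

```text
t 12.7 p mm [  1.37   1.25 107.38] F [-0.4  0.3  4.4] M [ 0.14 -0.14  0.02] w mm 13.62 tilt [0.0015 0.0008]
```

Call:
{"op": "drive_tool", "data": {
  "moves": "0 -1 -1.5 0 -1; 0 -1 -1.5 0 -1; 0 -1 -1.5 0 -1; 0 0 0 0 -1"
}}

```text
time: 13.1
tool_pos: [0.4887, 0.1532, 0.1078]
eef_rot: [[0.989, -0.004, 0.146], [-0.146, -0.002, 0.989], [-0.004, -1.0, -0.002]]
wrist_force: [0.4, 0.9, -18.3]
grip_width: 0.152
```

```bash
python3 st.py
python3 - <<'E'
from h import *
d=arm.get_image("wrist");cv2.imwrite("pics/n.png",d["frame"])
E
```

```text
t 13.1 p mm [ -0.9   -5.52 107.82] F [  0.3   1.  -18.3] M [ 0.52 -0.17 -0.04] w mm 13.96 tilt [-0.0037 -0.0023]
```

View pics/n.png

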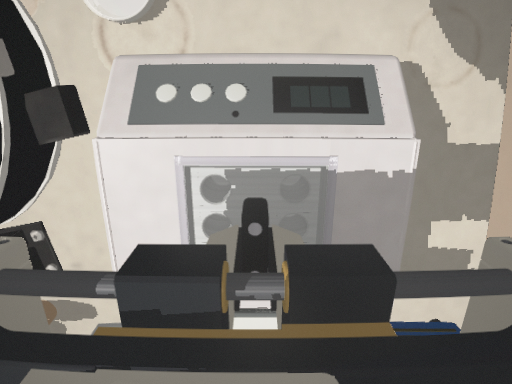

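Call:
{"op": "drive_tool", "data": {
  "moves": "0 1.5 0 0 -1; 0 0.5 0 0 -1; 0 0 0 0 -1"
}}

```text
time: 13.45
tool_pos: [0.489, 0.1538, 0.1076]
eef_rot: [[0.989, -0.003, 0.145], [-0.145, -0.003, 0.989], [-0.002, -1.0, -0.003]]
wrist_force: [-6.5, -2.3, -4.1]
grip_width: 0.15
```

```bash
python3 st.py
python3 - <<'E'
from h import *
import pickle
d=arm.get_image("scene");d0=pickle.load(open("d0.pkl","rb"))["scene"]
a=cv2.cvtColor(d["frame"],6)[120:230,200:310];b=cv2.cvtColor(d0["frame"],6)[120:230,200:310]
w=arm.get_image("wrist");pickle.dump((d,w),open("d3.pkl","wb"));crop(w["frame"],80,40,350,190,2.2,"pics/o.png")
# heater back face vents + lower region patch tracking
crop(np.hstack([d0["frame"][160:220,210:270],d["frame"][160:220,210:270]]),0,0,120,60,6,"pics/o2.png")
E
```

```text
t 13.45 p mm [ -0.64  -4.86 107.62] F [-6.1 -3.2 -4.1] M [-0.56  1.01 -0.08] w mm 13.84 tilt [-0.0022 -0.0033]
```

View pics/o.png

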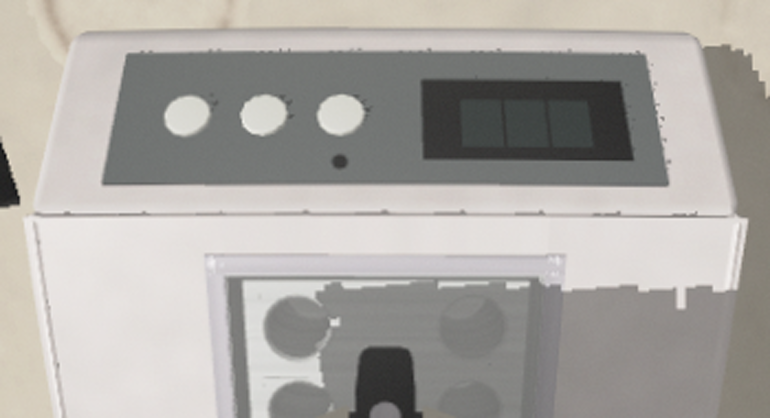

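View pics/o2.png

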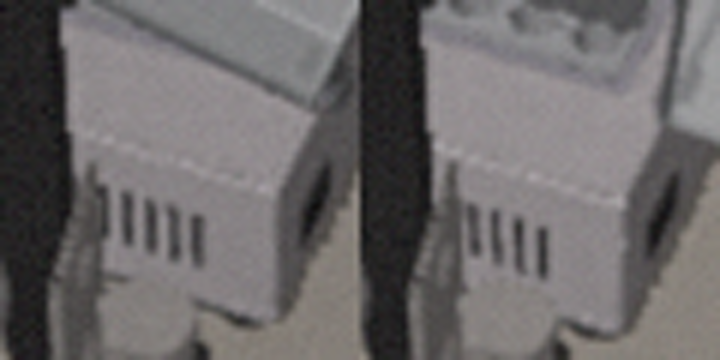

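Call:
{"op": "drive_tool", "data": {
  "moves": "0 -0.3 1.5 0 -1; 0 -0.7 1.5 0 -1; 0 -0.7 1.5 0 -1; 0 0 0 0 -1",
  "grip_force": 10
}}

```text
time: 13.95
tool_pos: [0.4897, 0.156, 0.1084]
eef_rot: [[0.989, -0.003, 0.146], [-0.146, -0.006, 0.989], [-0.002, -1.0, -0.007]]
wrist_force: [-3.4, -5.6, -7.9]
grip_width: 0.154
```

```bash
python3 st.py
python3 - <<'E'
from h import *
w=arm.get_image("wrist");crop(w["frame"],80,40,350,190,2.2,"pics/p.png")
E
```

```text
t 13.95 p mm [ -0.3   -2.56 108.38] F [-2.6 -6.1 -7.9] M [-1.34  0.56  0.03] w mm 14.16 tilt [-0.0025 -0.0067]
```

View pics/p.png

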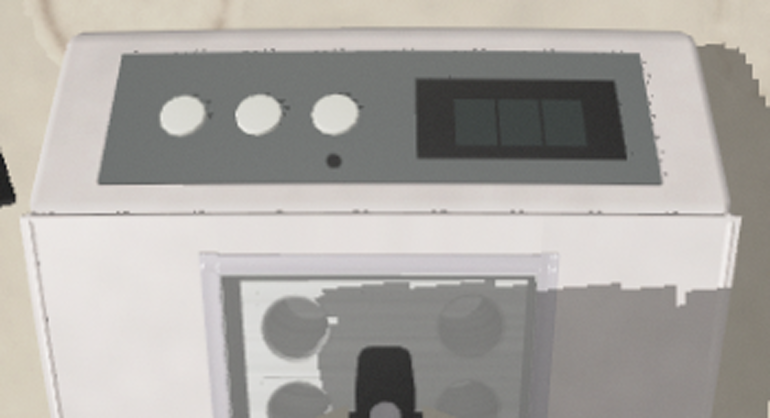

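Call:
{"op": "drive_tool", "data": {
  "moves": "0 0 1.5 0 -1; 0 0 1.5 0 -1; 0 0 0 0 -1"
}}

```text
time: 14.3
tool_pos: [0.4902, 0.1574, 0.109]
eef_rot: [[0.989, -0.004, 0.147], [-0.147, -0.01, 0.989], [-0.002, -1.0, -0.01]]
wrist_force: [-6.2, -10.8, 1.8]
grip_width: 0.155
```

```bash
python3 st.py
python3 - <<'E'
from h import *
w=arm.get_image("wrist");crop(w["frame"],80,40,350,190,2.2,"pics/q.png")
E
```

```text
t 14.3 p mm [-3.0000e-02 -1.1200e+00  1.0898e+02] F [ -4.5 -11.6   1.8] M [-2.61  0.94  0.04] w mm 14.23 tilt [-0.0022 -0.0103]
```

View pics/q.png

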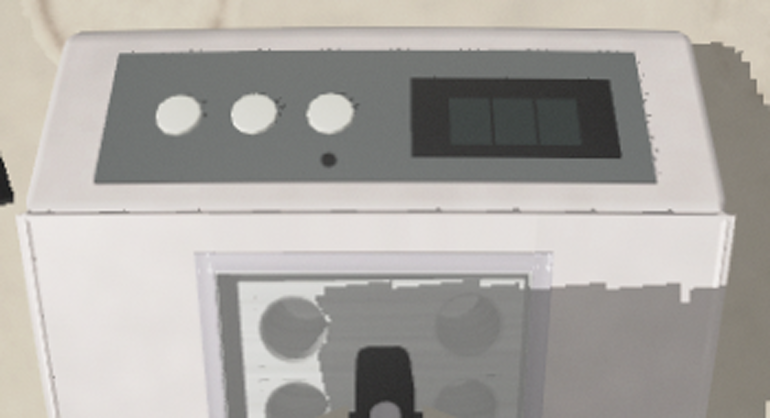

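Call:
{"op": "drive_tool", "data": {
  "moves": "0 -0.7 1.5 0 -1; 0 -0.7 1.5 0 -1; 0 0 0 0 -1"
}}

```text
time: 14.65
tool_pos: [0.4908, 0.16, 0.1108]
eef_rot: [[0.989, -0.003, 0.147], [-0.147, -0.011, 0.989], [-0.002, -1.0, -0.011]]
wrist_force: [-7.0, -11.7, 5.8]
grip_width: 0.158
```

```bash
python3 st.py
python3 - <<'E'
from h import *
w=arm.get_image("wrist");crop(w["frame"],80,40,350,190,2.2,"pics/r.png")
E
```

```text
t 14.65 p mm [  0.19   1.53 110.76] F [ -5.2 -12.6   5.8] M [-2.99  1.07 -0.05] w mm 14.49 tilt [-0.0017 -0.0112]
```

View pics/r.png

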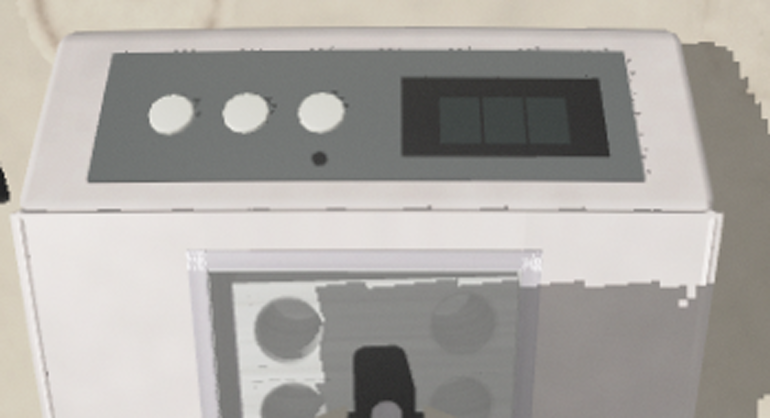

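Call:
{"op": "drive_tool", "data": {
  "moves": "0 -1.5 1.2 0 -1; 0 -1.3 1.2 0 -1; 0 -1 1.2 0 -1; 0 0 0 0 -1"
}}

```text
time: 15.1
tool_pos: [0.492, 0.1657, 0.1137]
eef_rot: [[0.989, -0.002, 0.146], [-0.146, -0.005, 0.989], [-0.001, -1.0, -0.006]]
wrist_force: [-1.1, -5.6, -11.4]
grip_width: 0.158
```

```bash
python3 st.py
python3 - <<'E'
from h import *
w=arm.get_image("wrist");crop(w["frame"],80,40,350,190,2.2,"pics/s.png")
E
```

```text
t 15.1 p mm [  0.52   7.39 113.71] F [ -0.3  -5.8 -11.4] M [-1.27  0.04  0.06] w mm 14.58 tilt [-0.0011 -0.0055]
```

View pics/s.png

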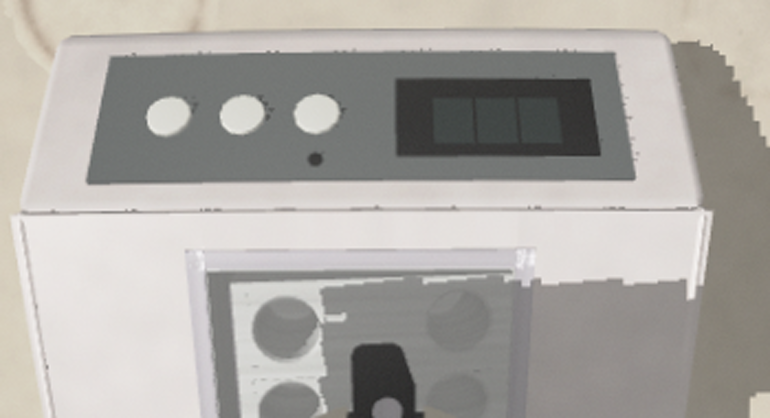

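Call:
{"op": "drive_tool", "data": {
  "moves": "0 0.7 0 0 -1; 0 -0.3 1.2 0 -1; 0 -0.8 1.5 0 -1; 0 -0.8 1.5 0 -1; 0 0 0 0 -1"
}}

```text
time: 15.65
tool_pos: [0.4928, 0.1705, 0.115]
eef_rot: [[0.989, -0.001, 0.146], [-0.146, -0.004, 0.989], [-0.001, -1.0, -0.004]]
wrist_force: [-0.6, -5.1, -12.4]
grip_width: 0.157
```

```bash
python3 st.py
python3 - <<'E'
from h import *
w=arm.get_image("wrist");crop(w["frame"],80,40,350,190,2.2,"pics/t.png")
E
```

```text
t 15.65 p mm [  0.65  12.19 114.97] F [  0.2  -5.2 -12.4] M [-1.19 -0.04  0.07] w mm 14.48 tilt [-0.0008 -0.0043]
```

View pics/t.png

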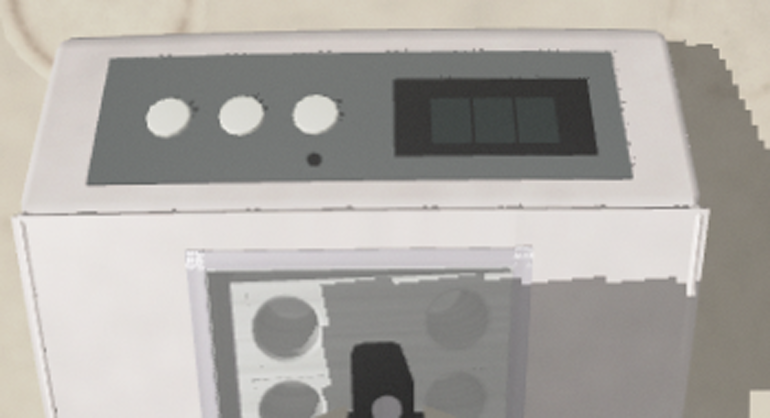

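Call:
{"op": "drive_tool", "data": {
  "moves": "0 1 0 0 -1; 0 0 -2 0 -1; 0 0 -2 0 -1; 0 0 -2 0 -1; 0 0 0 0 -1"
}}

```text
time: 16.2
tool_pos: [0.4928, 0.1684, 0.1153]
eef_rot: [[0.989, 0.001, 0.145], [-0.145, 0.003, 0.989], [0.001, -1.0, 0.003]]
wrist_force: [-1.2, 3.5, -8.0]
grip_width: 0.154
```

```bash
python3 st.py
```

```text
t 16.2 p mm [  0.9   10.18 115.26] F [-1.7  3.3 -8. ] M [0.57 0.09 0.04] w mm 14.15 tilt [0.0009 0.0031]
```

Call:
{"op": "drive_tool", "data": {
  "moves": "0 0.3 -1.5 0 -1; 0 0 -1.5 0 -1; 0 -0.3 -1.5 0 -1; 0 -0.3 -1.5 0 -1; 0 0 0 0 -1"
}}

```text
time: 16.7
tool_pos: [0.4929, 0.1652, 0.117]
eef_rot: [[0.99, 0.004, 0.143], [-0.143, 0.007, 0.99], [0.003, -1.0, 0.007]]
wrist_force: [-0.5, 8.7, -1.4]
grip_width: 0.16
```

```bash
python3 st.py
python3 - <<'E'
from h import *
w=arm.get_image("wrist");crop(w["frame"],80,40,350,190,2.2,"pics/u.png")
E
```

```text
t 16.7 p mm [  1.45   6.96 116.96] F [-1.8  8.6 -1.4] M [1.8  0.26 0.13] w mm 14.76 tilt [0.0031 0.0074]
```

View pics/u.png

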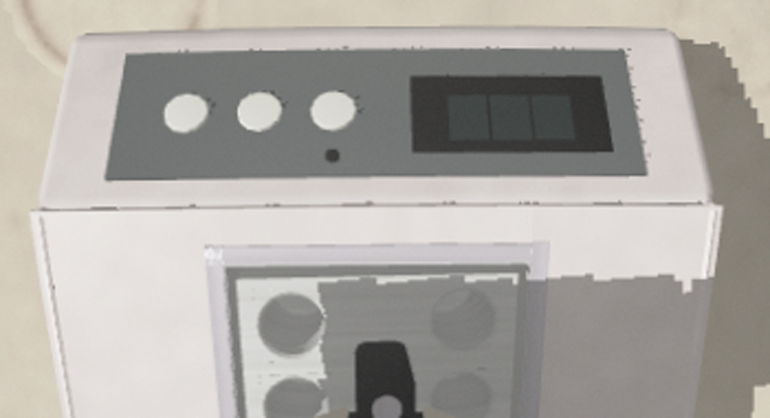

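Call:
{"op": "drive_tool", "data": {
  "moves": "0 -0.8 -1.5 0 -1; 0 -0.8 -1.5 0 -1; 0 -0.8 -1.5 0 -1; 0 0 0 0 -1"
}}

```text
time: 17.15
tool_pos: [0.4924, 0.1616, 0.1198]
eef_rot: [[0.99, 0.005, 0.143], [-0.143, 0.008, 0.99], [0.004, -1.0, 0.009]]
wrist_force: [-1.4, 8.7, 1.9]
grip_width: 0.147
```

```bash
python3 st.py
python3 - <<'E'
from h import *
w=arm.get_image("wrist");crop(w["frame"],80,40,350,190,2.2,"pics/v.png")
E
```

```text
t 17.15 p mm [  1.57   3.33 119.83] F [-2.7  8.4  1.9] M [2.06 0.35 0.04] w mm 13.52 tilt [0.0037 0.0086]
```

View pics/v.png

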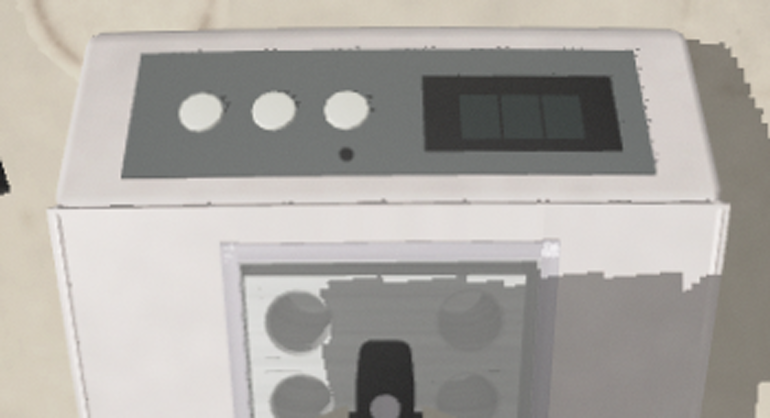

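```bash
cat > hole.py <<'E'
from h import *
def hole(f,off=(0,0),sc=1):
    # grey round spot on the dark bar
    g=cv2.cvtColor(f,cv2.COLOR_BGR2GRAY)
    return g
E
python3 - <<'E'
from h import *
import glob
w=arm.get_image("wrist");s=arm.state();R=np.array(s["eef_rot"]);p=np.array(s["tool_pos"])
cv2.imwrite("pics/w.png",w["frame"])
def spot(f):
    g=cv2.cvtColor(f,6);roi=g[195:245,235:275];_,c=cv2.threshold(roi,85,255,cv2.THRESH_BINARY)
    n,l,st,ce=cv2.connectedComponentsWithStats(c);
    return [(st[i,4],(ce[i]+[235,195]).round(1).tolist()) for i in range(1,n) if 15<st[i,4]<300]
print("now",spot(w["frame"]))
for n in "mn": print(n,spot(cv2.imread(f"pics/{n}.png")))
big=lambda n: cv2.resize(cv2.imread(f"pics/{n}.png")[180:260,215:300],None,fx=4,fy=4,interpolation=2)
cv2.imwrite("pics/x.png",np.hstack([big("n"),big("w")]))
for v in (222,224,226,228,230):
  c,r=ray(w,(255,v)); C=R.T@(c-p)*1e3; r_=R.T@r
  k=(-13-C[0])/r_[0]; print(v,"along tool y (mm, neg = above tip)",(C+k*r_)[1])
E
```

```text
now [(np.int32(280), [271.0, 212.9]), (np.int32(141), [254.7, 225.2])]
m [(np.int32(148), [258.7, 234.7])]
n [(np.int32(145), [254.5, 228.7])]
222 along tool y (mm, neg = above tip) -0.9575125267791691
224 along tool y (mm, neg = above tip) -3.6133759688308658
226 along tool y (mm, neg = above tip) -6.192435767326089
228 along tool y (mm, neg = above tip) -8.698018703511934
230 along tool y (mm, neg = above tip) -11.13326227311643
```

View pics/x.png

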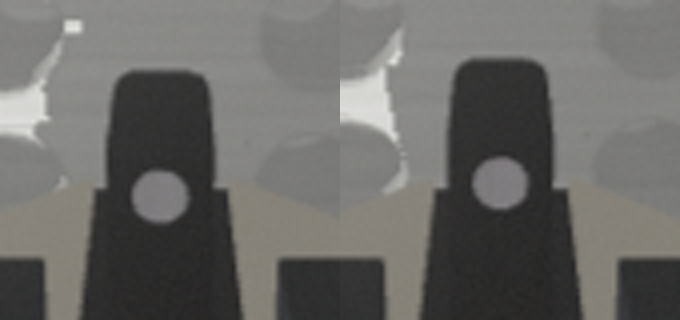

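Call:
{"op": "drive_tool", "data": {
  "moves": "0 0 2.5 0 -1; 0 0 0 0 -0.6; 0 0 0 0 -0.6; 0 5 0 0 -0.6; 0 4 0 0 -0.6; 0 0 0 0 -0.6; 0 0 0 0 -1; 0 0 0 0 -1; 0 0 0 0 -1"
}}

```text
time: 18.15
tool_pos: [0.492, 0.1612, 0.1085]
eef_rot: [[0.99, 0.002, 0.144], [-0.144, 0.004, 0.99], [0.001, -1.0, 0.005]]
wrist_force: [3.0, 8.8, -0.3]
grip_width: 0.154
```

```bash
python3 st.py
cat > look.py <<'E'
import sys
from h import *
w=arm.get_image("wrist")
def spot(f):
    g=cv2.cvtColor(f,6);roi=g[195:250,235:280];_,c=cv2.threshold(roi,85,255,cv2.THRESH_BINARY)
    n,l,st,ce=cv2.connectedComponentsWithStats(c);
    return [(int(st[i,4]),(ce[i]+[235,195]).round(1).tolist()) for i in range(1,n) if 100<st[i,4]<190]
print(spot(w["frame"]))
crop(w["frame"],80,40,350,220,2.2,f"pics/{sys.argv[1]}.png")
E
python3 look.py y
```

```text
t 18.15 p mm [  1.21   2.91 108.49] F [ 1.7  9.1 -0.3] M [ 2.12 -0.35  0.04] w mm 14.17 tilt [0.0013 0.0047]
[(158, [254.3, 235.5])]
```

View pics/y.png

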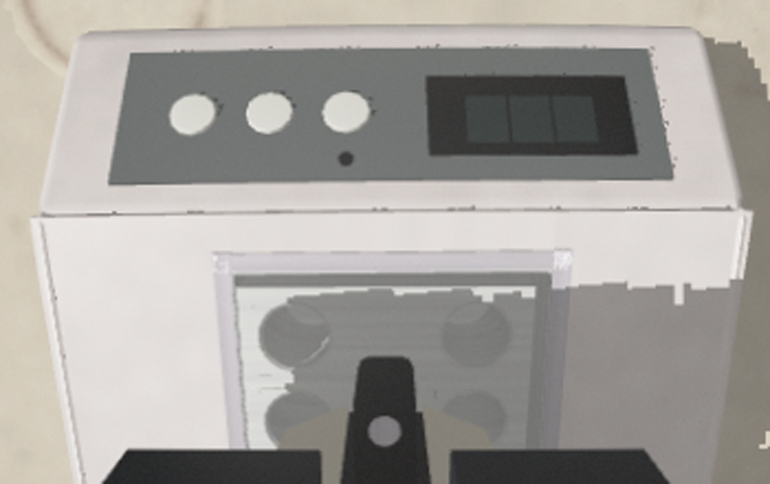

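Call:
{"op": "drive_tool", "data": {
  "moves": "0 -0.8 -1.5 0 -1; 0 -0.9 -1.5 0 -1; 0 -0.9 -1.5 0 -1; 0 0 0 0 -1"
}}

```text
time: 18.6
tool_pos: [0.4911, 0.1567, 0.1108]
eef_rot: [[0.99, 0.001, 0.144], [-0.144, 0.005, 0.989], [0.001, -1.0, 0.005]]
wrist_force: [2.8, 9.1, -1.4]
grip_width: 0.164
```

```bash
python3 st.py;python3 look.py z
```

```text
t 18.6 p mm [  0.96  -1.66 110.8 ] F [ 1.4  9.4 -1.4] M [ 2.3  -0.33  0.02] w mm 15.11 tilt [0.0007 0.005 ]
[(157, [253.2, 235.0])]
```

View pics/z.png

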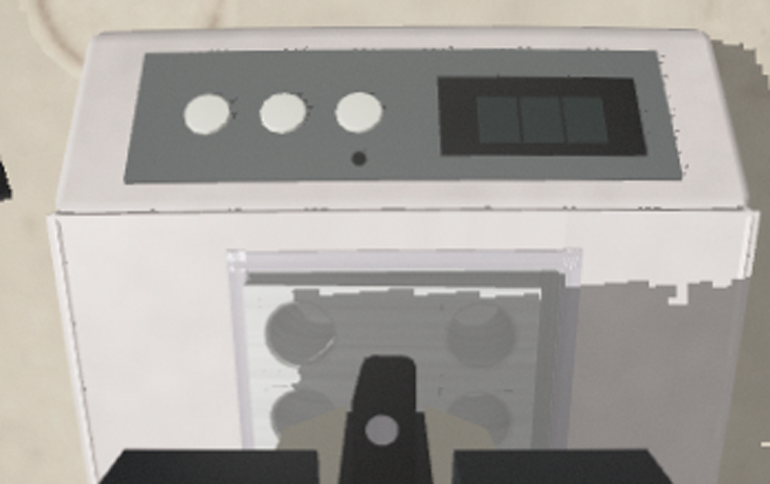

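Call:
{"op": "drive_tool", "data": {
  "moves": "0 -0.2 2 0 -1; 0 -0.2 2 0 -1; 0 -0.3 2 0 -1; 0 -0.7 1.5 0 -1; 0 -0.7 1.5 0 -1; 0 0 0 0 -1"
}}

```text
time: 19.25
tool_pos: [0.4913, 0.1609, 0.1121]
eef_rot: [[0.989, -0.002, 0.147], [-0.147, -0.004, 0.989], [-0.001, -1.0, -0.004]]
wrist_force: [0.3, -5.6, -4.5]
grip_width: 0.156
```

```bash
python3 st.py;python3 look.py z1
```

```text
t 19.25 p mm [  0.5    2.49 112.05] F [ 1.1 -5.5 -4.5] M [-0.91 -0.44  0.05] w mm 14.36 tilt [-0.0014 -0.0044]
[(155, [253.4, 234.9])]
```

View pics/z1.png

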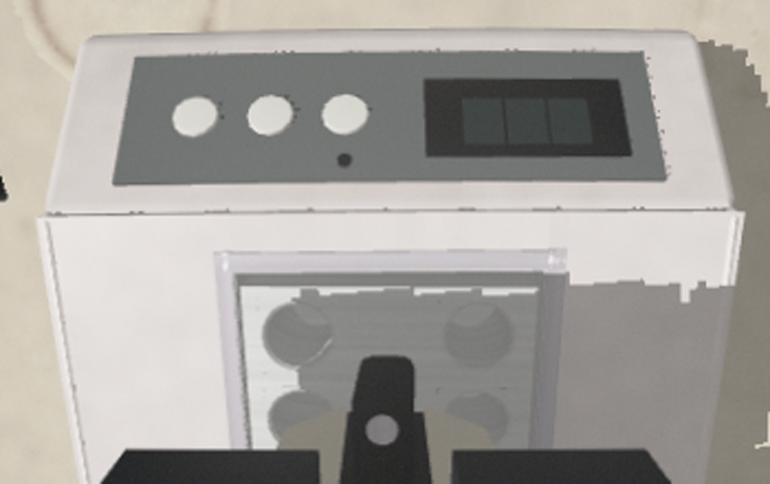

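Call:
{"op": "drive_tool", "data": {
  "moves": "0 -0.5 1.5 0 -1; 0 -0.7 1.5 0 -1; 0 -0.9 1.5 0 -1; 0 -0.9 1.5 0 -1; 0 0 0 0 -1"
}}

```text
time: 19.8
tool_pos: [0.4919, 0.165, 0.1149]
eef_rot: [[0.989, -0.003, 0.147], [-0.147, -0.008, 0.989], [-0.002, -1.0, -0.008]]
wrist_force: [0.2, -8.3, -3.2]
grip_width: 0.154
```

```bash
python3 st.py;python3 look.py z2
```

```text
t 19.8 p mm [  0.57   6.68 114.89] F [ 1.4 -8.2 -3.2] M [-1.91 -0.38  0.09] w mm 14.15 tilt [-0.0016 -0.0079]
[(158, [254.7, 234.4])]
```

View pics/z2.png

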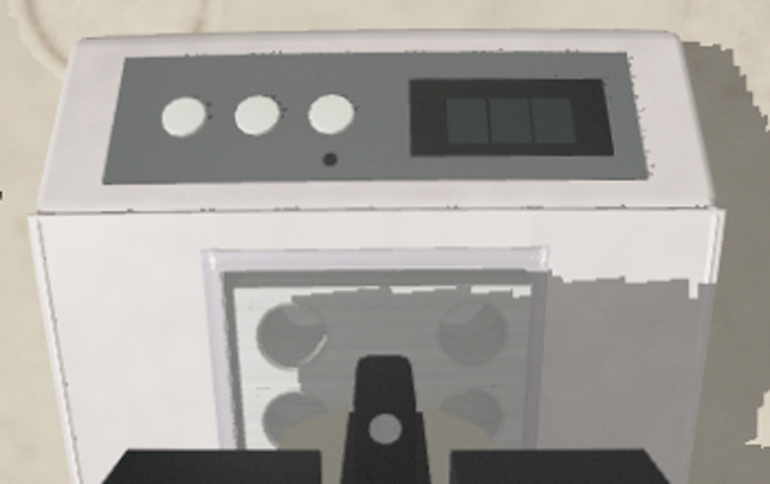

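Call:
{"op": "drive_tool", "data": {
  "moves": "0 -0.8 1.5 0 -1; 0 -0.9 1.5 0 -1; 0 -0.9 1.5 0 -1; 0 -0.9 1.5 0 -1; 0 0 0 0 -1"
}}

```text
time: 20.35
tool_pos: [0.4923, 0.1718, 0.1177]
eef_rot: [[0.989, -0.004, 0.147], [-0.147, -0.005, 0.989], [-0.003, -1.0, -0.006]]
wrist_force: [1.3, -6.4, -12.2]
grip_width: 0.161
```

```bash
python3 st.py;python3 look.py z3
```

```text
t 20.35 p mm [ -0.13  13.42 117.7 ] F [  2.2  -6.2 -12.2] M [-1.4  -0.55  0.1 ] w mm 14.83 tilt [-0.0028 -0.0059]
[(159, [255.9, 233.6])]
```

View pics/z3.png

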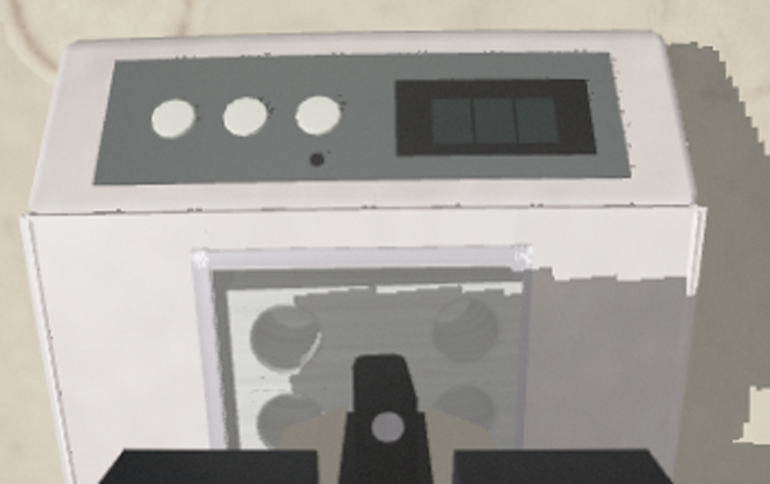

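Call:
{"op": "drive_tool", "data": {
  "moves": "0 0.6 -1 0 -1; 0 0 -2 0 -1; 0 -0.2 -2 0 -1; 0 -0.4 -2 0 -1; 0 -0.7 -1.5 0 -1; 0 -0.7 -1.5 0 -1; 0 0 0 0 -1"
}}

```text
time: 21.1
tool_pos: [0.4916, 0.1659, 0.121]
eef_rot: [[0.989, -0.001, 0.145], [-0.145, 0.001, 0.989], [-0.001, -1.0, 0.001]]
wrist_force: [-0.4, 1.6, -12.2]
grip_width: 0.149
```

```bash
python3 st.py;python3 look.py z4
```

```text
t 21.1 p mm [1.2000e-01 7.5300e+00 1.2098e+02] F [ -0.7   1.6 -12.2] M [0.31 0.18 0.09] w mm 13.74 tilt [-0.0007  0.0008]
[(153, [254.6, 233.3])]
```

View pics/z4.png

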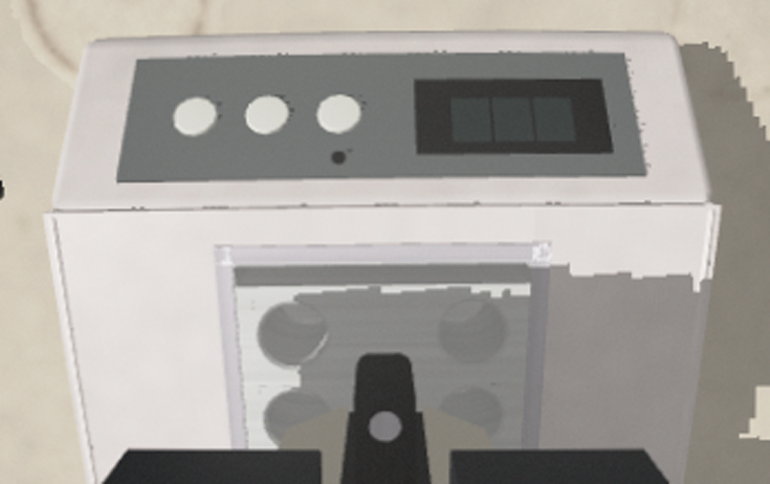

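Call:
{"op": "drive_tool", "data": {
  "moves": "0 0.7 -1.5 0 -1; 0 0 -1.5 0 -1; 0 -0.3 -1.5 0 -1; 0 -0.6 -1.5 0 -1; 0 -0.8 -1.5 0 -1; 0 0 0 0 -1"
}}

```text
time: 21.75
tool_pos: [0.4916, 0.1607, 0.123]
eef_rot: [[0.99, 0.002, 0.144], [-0.144, 0.005, 0.99], [0.001, -1.0, 0.005]]
wrist_force: [-1.0, 6.1, -8.1]
grip_width: 0.156
```

```bash
python3 st.py;python3 look.py z5
```

```text
t 21.75 p mm [  0.83   2.35 123.03] F [-1.8  5.9 -8.1] M [1.54 0.4  0.04] w mm 14.35 tilt [0.0013 0.0048]
[(154, [253.9, 233.2])]
```

View pics/z5.png

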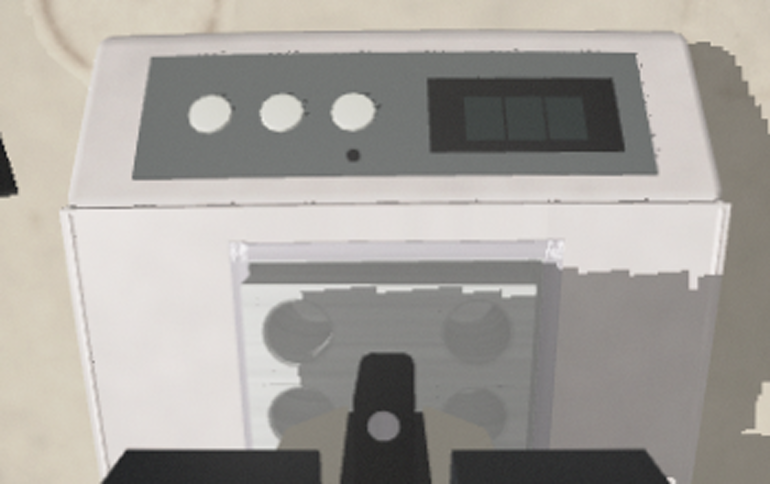

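Call:
{"op": "drive_tool", "data": {
  "moves": "0 0.1 -1.5 0 -1; 0 -0.6 -1.5 0 -1; 0 -0.7 -1.5 0 -1; 0 -0.7 -1.5 0 -1; 0 0 0 0 -1"
}}

```text
time: 22.3
tool_pos: [0.4906, 0.1526, 0.1242]
eef_rot: [[0.989, 0.001, 0.145], [-0.145, 0.001, 0.989], [0.001, -1.0, 0.001]]
wrist_force: [0.2, 5.3, -11.9]
grip_width: 0.16
```

```bash
python3 st.py;python3 look.py z6
```

```text
t 22.3 p mm [  1.07  -5.78 124.16] F [ -0.6   5.2 -11.9] M [ 1.26 -0.05 -0.08] w mm 14.74 tilt [0.0007 0.0015]
[(153, [253.8, 232.6])]
```

View pics/z6.png

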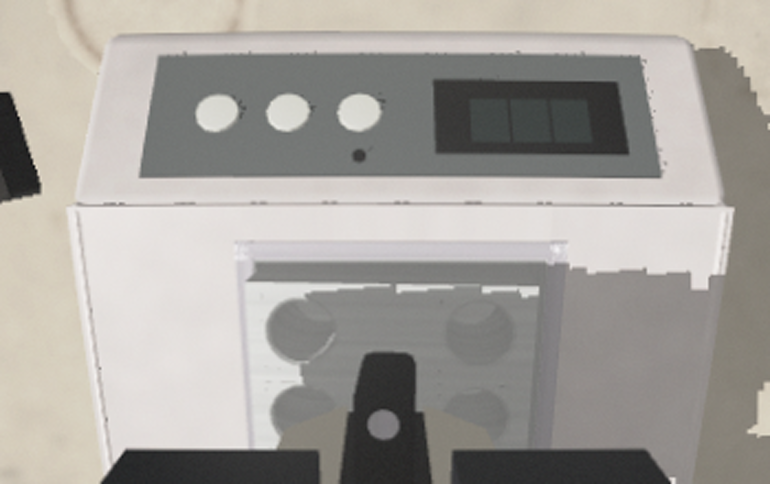

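Call:
{"op": "drive_tool", "data": {
  "moves": "0 0.6 1 0 -1; 0 0 2 0 -1; 0 -0.2 2 0 -1; 0 -0.3 2 0 -1; 0 -0.6 1.5 0 -1; 0 -0.7 1.5 0 -1; 0 -0.7 1.5 0 -1; 0 0 0 0 -1"
}}

```text
time: 23.15
tool_pos: [0.492, 0.1592, 0.1253]
eef_rot: [[0.989, -0.001, 0.148], [-0.148, -0.008, 0.989], [-0.0, -1.0, -0.008]]
wrist_force: [-1.5, -7.7, 0.6]
grip_width: 0.152
```

```bash
python3 st.py;python3 look.py z7
```

```text
t 23.15 p mm [  1.44   0.91 125.29] F [-0.4 -7.9  0.6] M [-1.84  0.08  0.06] w mm 13.96 tilt [-0.0001 -0.0079]
[(152, [254.6, 232.3])]
```

View pics/z7.png

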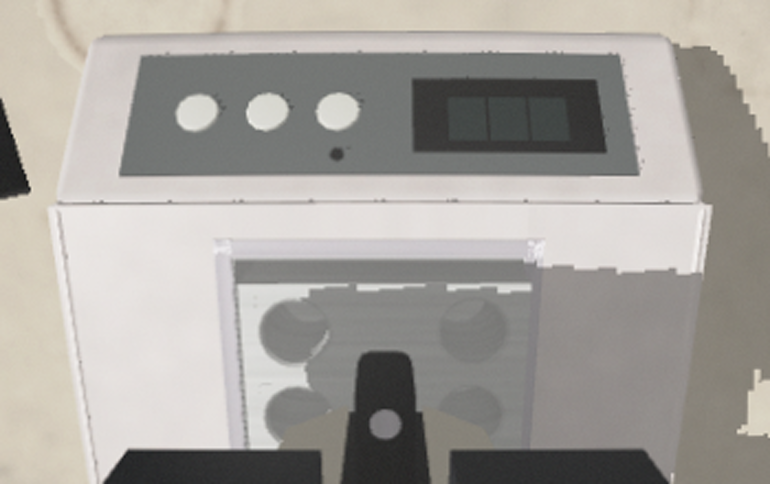

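Call:
{"op": "drive_tool", "data": {
  "moves": "0 -1.1 1.5 0 -1; 0 -1 1.5 0 -1; 0 -0.9 1.5 0 -1; 0 -0.6 1.2 0 -1; 0 0 0 0 -1"
}}

```text
time: 23.7
tool_pos: [0.4932, 0.1679, 0.1295]
eef_rot: [[0.989, 0.001, 0.146], [-0.146, -0.002, 0.989], [0.001, -1.0, -0.002]]
wrist_force: [-0.8, -5.4, -1.0]
grip_width: 0.178
```

```bash
python3 st.py;python3 look.py z8
```

```text
t 23.7 p mm [  1.39   9.75 129.5 ] F [-0.  -5.5 -1. ] M [-1.27 -0.27 -0.  ] w mm 16.41 tilt [ 0.001  -0.0021]
[(149, [258.0, 230.9])]
```

View pics/z8.png

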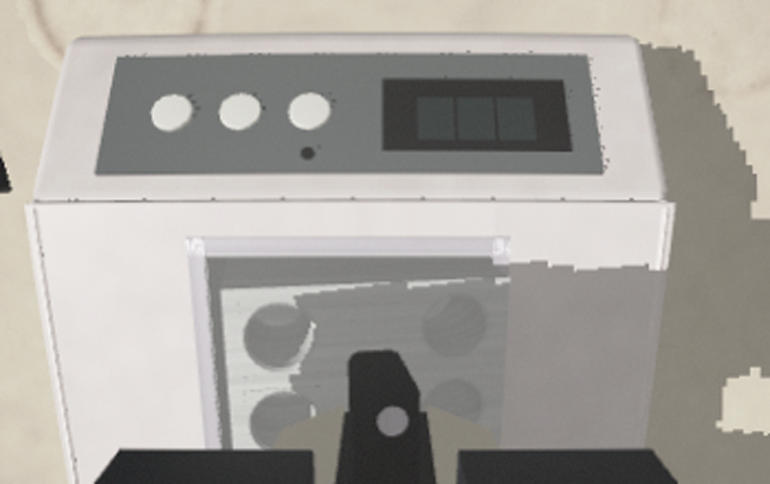

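Call:
{"op": "drive_tool", "data": {
  "moves": "0 -0.8 -1 0 -1; 0 -1 -1.5 0 -1; 0 -1 -1.5 0 -1; 0 -1 -1.5 0 -1; 0 0 0 0 -1",
  "grip_force": 16
}}

```text
time: 24.25
tool_pos: [0.4919, 0.1638, 0.1333]
eef_rot: [[0.989, 0.0, 0.145], [-0.145, 0.001, 0.989], [0.0, -1.0, 0.001]]
wrist_force: [-0.8, -3.1, -3.8]
grip_width: 0.163
```

```bash
python3 st.py;python3 look.py z9
```

```text
t 24.25 p mm [  0.67   5.48 133.32] F [-0.3 -3.2 -3.8] M [-0.51 -0.13 -0.  ] w mm 15.01 tilt [0.     0.0006]
[(149, [256.6, 230.8])]
```

View pics/z9.png

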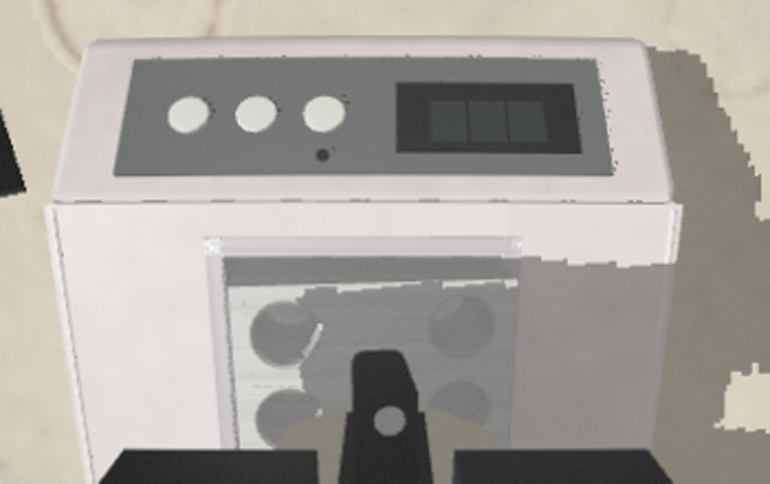

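Call:
{"op": "drive_tool", "data": {
  "moves": "0 -1.5 -1 0 -1; 0 -1.5 -1 0 -1; 0 -1.5 0 0 -1; 0 -1.5 0 0 -1; 0 0 0 0 -1",
  "grip_force": 20
}}

```text
time: 24.8
tool_pos: [0.4918, 0.1621, 0.1395]
eef_rot: [[0.989, 0.001, 0.145], [-0.145, 0.001, 0.989], [0.001, -1.0, 0.001]]
wrist_force: [0.7, 0.0, -4.7]
grip_width: 0.154
```

```bash
python3 st.py;python3 look.py z10
```

```text
t 24.8 p mm [  0.88   3.82 139.52] F [ 0.7  0.1 -4.7] M [ 0.09 -0.12 -0.01] w mm 14.13 tilt [0.0006 0.0009]
[(150, [254.8, 230.2])]
```

View pics/z10.png

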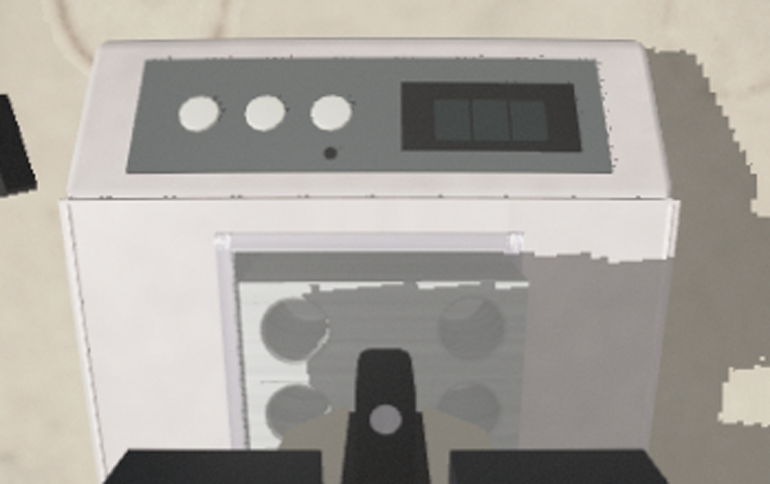

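Call:
{"op": "drive_tool", "data": {
  "moves": "0 -3 -0.5 0 -1; 0 -4 0 0 -1; 0 -4 0 0 -1; 0 -5 0 0 -1; 0 -5 0 0 -1; 0 -4 0 0 -1; 0 -2 0 0 -1; 0 0 0 0 -1",
  "grip_force": 30
}}

```text
time: 25.65
tool_pos: [0.4918, 0.1612, 0.1665]
eef_rot: [[0.989, 0.001, 0.145], [-0.145, 0.0, 0.989], [0.001, -1.0, 0.0]]
wrist_force: [0.1, 0.0, -4.7]
grip_width: 0.151
```

```bash
python3 st.py;python3 - <<'E'
from h import *
import pickle
w=arm.get_image("wrist");t=arm.get_image("top");s=arm.get_image("scene");pickle.dump((w,t,s),open("d4.pkl","wb"))
cv2.imwrite("pics/A_w.png",w["frame"]);crop(s["frame"],190,90,130,120,5,"pics/A_s.png");crop(t["frame"],160,150,160,140,5,"pics/A_t.png")
E
```

```text
t 25.65 p mm [  0.95   2.86 166.49] F [ 0.1  0.1 -4.7] M [ 0.11 -0.15  0.03] w mm 13.86 tilt [0.0006 0.0002]
```

View pics/A_w.png

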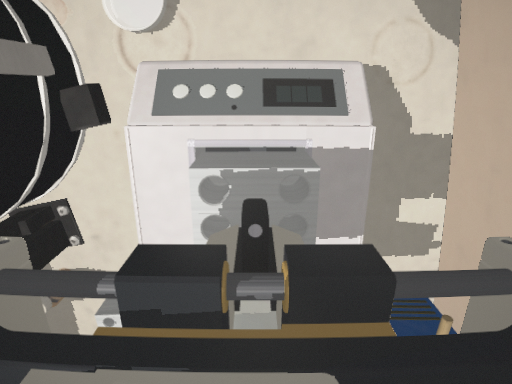

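View pics/A_s.png

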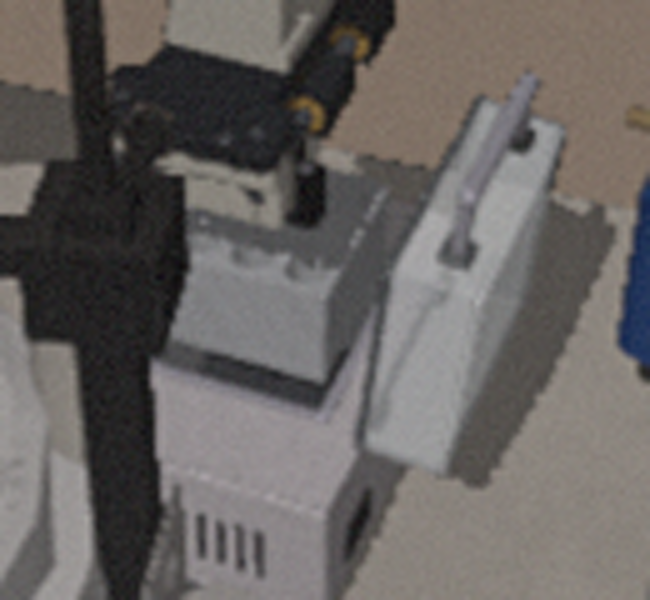

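View pics/A_t.png

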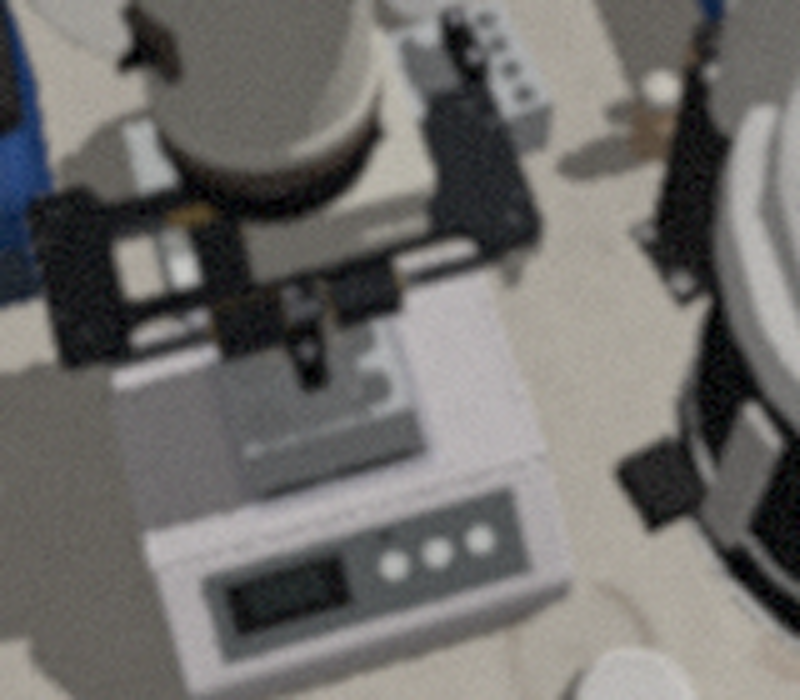

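Run:
```python
from h import *
import pickle
w,t,s=pickle.load(open("d4.pkl","rb"))
X=np.array([np.cos(-.148),np.sin(-.148),0]);Y=np.array([-X[1],X[0],0]);o=np.array([.4904,.1585,0])
H=lambda P:np.round([(P-o)@X*1e3,(P-o)@Y*1e3,P[2]*1e3],1)
d2=pickle.load(open("d2.pkl","rb"));W2=lambda u,v:(165+(u-1.5)/4,55+(v-1.5)/4)
print("heater before",H(plane(d2,W2(650,190),.09)),H(plane(d2,W2(42,298),.09)))
print("heater now",H(plane(w,(372.5,125.5),.09)),H(plane(w,(128.5,125.5),.09)))
print("knobs before",[H(plane(d2,W2(*q),.075)) for q in[(155,190),(220,179),(287,166)]]);print("knobs now",[H(plane(w,q,.075)) for q in[(181,91),(207.5,91),(234.5,91)]])
# block corners: scene lower-left corner & top corner (heater back-left)
S=lambda u,v:(190+(u-2)/5,90+(v-2)/5);T=lambda u,v:(160+(u-2)/5,150+(v-2)/5)
c=H
print("heater backleft corner scene",H(plane(s,S(328,510),.09)),)
# block back-left vertical edge in scene: top(328,297) bottom(325,383)
for z in(.09,.095,.1,.105,.11): print(z,"bottom corner",H(plane(s,S(323,383),z)),"top",H(plane(s,S(330,295),z+.05)),"front-bottom top cam",H(plane(t,T(262,495),z)),H(plane(t,T(425,450),z)),"wrist top edge",H(plane(w,(190,166),z+.05)),H(plane(w,(318,165),z+.05)))
```

```text
heater before [-55.2  95.3  90. ] [-54.6 -92.8  90. ]
heater now [-56.4  89.8  90. ] [-56.2 -94.   90. ]
knobs before [array([-80. , -53.9,  75. ]), array([-79.7, -33.2,  75. ]), array([-80., -12.,  75.])]
knobs now [array([-80.7, -55.9,  75. ]), array([-80.6, -35.3,  75. ]), array([-80.6, -14.5,  75. ])]
heater backleft corner scene [ 62.8 -91.1  90. ]
0.09 bottom corner [ 34.6 -25.4  90. ] top [ 35.5 -21.1 140. ] front-bottom top cam [-35.4  35.1  90. ] [-36.6 -43.4  90. ] wrist top edge [-36.9 -38.3 140. ] [-37.7  39.8 140. ]
0.095 bottom corner [ 36.3 -29.7  95. ] top [ 37.2 -25.7 145. ] front-bottom top cam [-37.4  35.1  95. ] [-38.5 -42.8  95. ] wrist top edge [-38.2 -37.3 145. ] [-38.9  38.7 145. ]
0.1 bottom corner [ 37.9 -34.1 100. ] top [ 39.  -30.4 150. ] front-bottom top cam [-39.3  35.2 100. ] [-40.4 -42.2 100. ] wrist top edge [-39.4 -36.2 150. ] [-40.1  37.7 150. ]
0.105 bottom corner [ 39.6 -38.4 105. ] top [ 40.8 -35.1 155. ] front-bottom top cam [-41.2  35.3 105. ] [-42.3 -41.6 105. ] wrist top edge [-40.6 -35.1 155. ] [-41.3  36.7 155. ]
0.11 bottom corner [ 41.2 -42.7 110. ] top [ 42.5 -39.8 160. ] front-bottom top cam [-43.1  35.3 110. ] [-44.2 -41.  110. ] wrist top edge [-41.8 -34.  160. ] [-42.5  35.6 160. ]
```

Call:
{"op": "drive_tool", "data": {
  "moves": "0 -3 -0.5 0 -1; 0 -4 -1 0 -1; 0 -4 -0.5 0 -1; 0 -2 0 0 -1; 0 -0.5 0 0 -1; 0 0 0 0 -1; 0 0 0 0 -1; 0 0 0 0 -1; 0 0 0 0 -1"
}}

```text
time: 26.7
tool_pos: [0.4912, 0.1591, 0.1795]
eef_rot: [[0.989, -0.0, 0.145], [-0.145, -0.0, 0.989], [-0.0, -1.0, -0.0]]
wrist_force: [-0.1, 0.3, -5.3]
grip_width: 0.155
```

```bash
python3 st.py;python3 - <<'E'
from h import *
import pickle
w=arm.get_image("wrist");t=arm.get_image("top");s=arm.get_image("scene");pickle.dump((w,t,s),open("d5.pkl","wb"))
crop(w["frame"],100,50,300,200,2.5,"pics/B_w.png");crop(s["frame"],190,90,130,120,5,"pics/B_s.png");crop(t["frame"],160,150,160,120,5,"pics/B_t.png")
print(np.round(arm.state()["dq"],4))
E
```

```text
t 26.7 p mm [  0.67   0.75 179.52] F [-0.2  0.3 -5.3] M [ 0.13 -0.15  0.02] w mm 14.23 tilt [-0.0002 -0.    ]
[ 0.0002  0.     -0.0015 -0.0004  0.0002  0.001   0.001 ]
```

View pics/B_w.png

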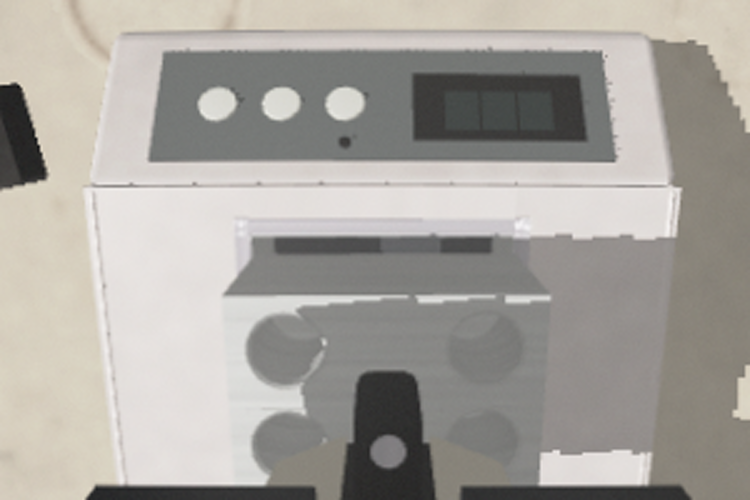

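View pics/B_s.png

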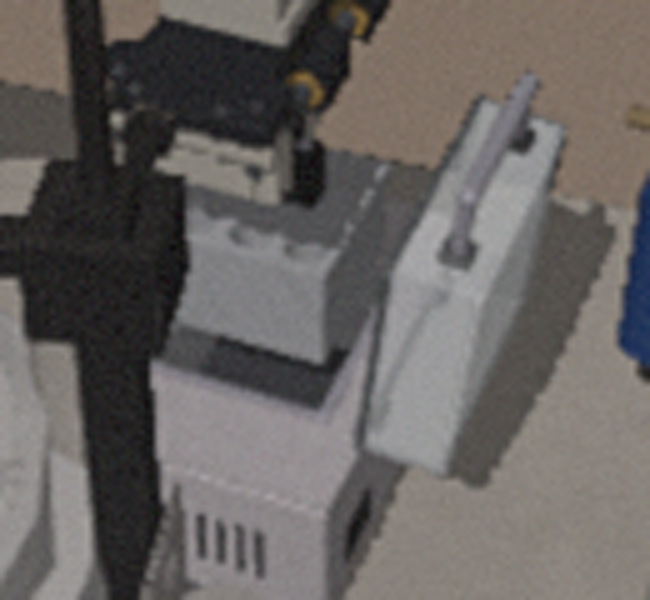

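View pics/B_t.png

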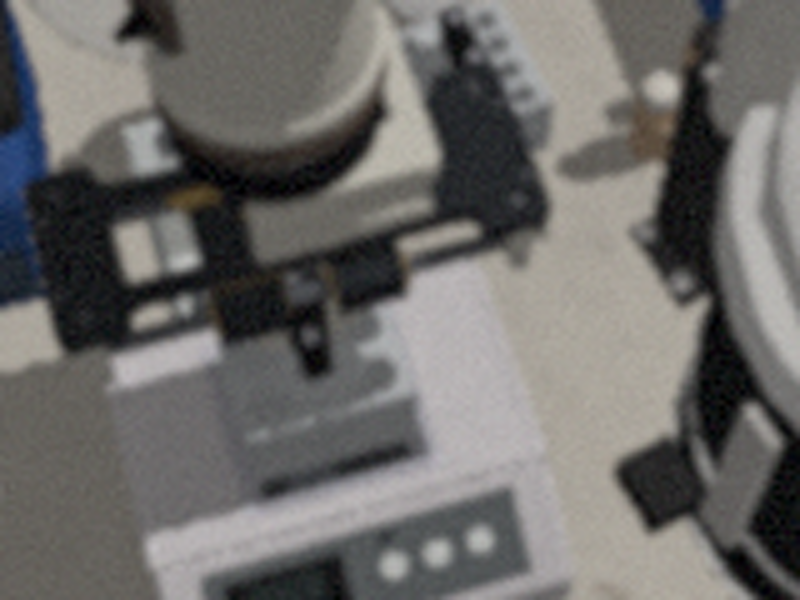

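Run:
```python
from h import *
import pickle
w,t,s=pickle.load(open("d5.pkl","rb"))
X=np.array([np.cos(-.148),np.sin(-.148),0]);Y=np.array([-X[1],X[0],0]);o=np.array([.4904,.1585,0])
H=lambda P:np.round([(P-o)@X*1e3,(P-o)@Y*1e3,P[2]*1e3],1)
S=lambda u,v:(190+(u-2)/5,90+(v-2)/5);T=lambda u,v:(160+(u-2)/5,150+(v-2)/5);W=lambda u,v:(100+(u-.75)/2.5,50+(v-.75)/2.5)
for n,a,b in[("left top front",W(550,298),T(245,440)),("right top front",W(225,295),T(413,398))]:
    P,e=tri([(w,a),(t,b)]);print(n,H(P),e)
for z in(.155,.16,.165):
    a,b=plane(w,W(550,298),z),plane(w,W(225,295),z);print(z,np.linalg.norm(a-b),H(a),H(b))
    print("scene back edge",H(plane(s,S(328,262),z)),"bottom",H(plane(s,S(323,362),z-.05)),H(plane(t,T(262,475),z-.05)),H(plane(t,T(425,437),z-.05)))
```

```text
left top front [-38.1  36.6 164.2] [[0.2, 0.3], [0.1, 0.1]]
right top front [-38.6 -38.1 160.9] [[1.4, -0.9], [0.3, -0.3]]
0.155 0.07873838445234306 [-36.   38.5 155. ] [-36.6 -40.3 155. ]
scene back edge [ 33.  -17.5 155. ] bottom [ 35.1 -27.  105. ] [-31.9  32.8 105. ] [-36.2 -43.5 105. ]
0.16 0.07658066633521962 [-37.3  37.4 160. ] [-37.9 -39.2 160. ]
scene back edge [ 34.8 -22.3 160. ] bottom [ 36.8 -31.4 110. ] [-33.9  32.9 110. ] [-38.1 -42.9 110. ]
0.165 0.07442294821809617 [-38.5  36.3 165. ] [-39.1 -38.1 165. ]
scene back edge [ 36.6 -27.1 165. ] bottom [ 38.4 -35.8 115. ] [-35.8  33.  115. ] [-40.1 -42.3 115. ]
```

```bash
python3 st.py; python3 -c "
from cell import arm
print(arm.job_done())"
```

```text
t 26.85 p mm [  0.68   0.79 179.57] F [-0.4 -0.1 -4.3] M [ 0.1  -0.11  0.01] w mm 13.87 tilt [-0.0001  0.    ]
the job is handed in; nothing more can be done
None
```

The block is out of the heater and I handed the job in at 26.85 s, with the gripper holding it level and still above the well.

- **Cover:** I swung it up by its bar and laid it back until I felt light contact (about 4 N) with its stop. It still showed fully back in the last pictures.
- **Rocking:** The tool can't be tilted in this interface. I tipped the block by pushing the grip bar left and right with a light grip and a slight upward pull, re-gripping lower once. After several leans each way it came free of both strips.

| Final check | Result |
|---|---|
| Force on the tool | about 4–5 N straight down (block weight only), almost nothing sideways |
| Block underside | about 20–22 mm above the rim |
| Heater position | about 2 mm to its right and 1 mm forward of where it started |
| Arm | no measurable motion, gripper vertical |

**Doubts and disagreements:**
- **Heater slid:** It didn't stay put throughout. It slid about 5 mm sideways during the first pull, when the upward force reached 18 N. It slid a few millimetres each way later, when the upward pull was about 12 N. I saw no sign of it lifting, but I had no direct measurement of that.
- **Level:** The camera heights of the block's two front top corners differ by 3 mm. The right corner's fit was poorer, so I take this as measurement error. The flat grip on the bar and the straight edges in the wrist picture show it level side to side. I didn't measure its front-to-back tilt separately.

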